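# Walk the bench scale home into its bracket and zero it

### The job

The heavy bench scale has been pulled out on the bakery bench. Walk it forward into its blue bracket by pushing first one front corner of its housing and then the other, in small swings (never more than about 15 degrees out of line with the bracket), until its rear face is pressed firmly home, flush against the back bar at both ends; then press its orange zero key fully down and let it go. It is a delicate instrument: push gently, keep off the console with the display and off the weighing plate, do not tip the scale, and leave the bowl and the moulds alone.

Things in the scene. Friction and masses are not known exactly. Their poses are not given: they have to be found in the camera images.
- scale: bench scale, about 2.8 kg (2.4 to 3.1), on four hard plastic feet, free to slide. White glossy housing 150 mm deep (x), 240 mm wide (y), sides upright from z = 10 to 56 mm. Origin: on the bench under the housing's middle; x points ahead to the rear face (x = +75 mm), z up. Its load limit is 20 N: no push or press on it by the robot may be stronger
- front_left (a point): middle of the free strip at the front face's left corner, 33 mm above the bench (scale frame: x = -75, y = 90 mm). The strip is flat and upright, 62 mm wide, from the console to the corner (y = 58 to 120 mm). A push ahead here slides the scale against 5 to 12 N of friction: the left end swings ahead about a point some 150 mm right of the middle
- front_right (a point): the same at the right corner (x = -75, y = -90 mm; strip y = -120 to -58 mm): a push ahead here swings the right end ahead, about a point some 150 mm left of the middle. A fingertip does not slip on the strips when it pushes up to about 12 degrees aslant: the front then goes sideways with it
- console: grey console fixed to the front of the scale, with a display window in its top at the left: 44 mm deep (x = -119 to -75 mm of the scale), 116 mm wide (y = -58 to 58 mm), z = 12 to 56 mm. Its origin and axes are those of the scale. Not to be pushed on (5 N at most)
- plate: steel weighing plate on top of the scale, 104 mm deep (x = -37 to 67 mm of the scale) by 210 mm wide, its top 68 mm above the bench. Its origin and axes are those of the scale. Not to be pushed on (5 N at most)
- rear_left (a point): point of the scale's rear face, 5 mm in from its left (+y) end, 25 mm above the bench
- rear_right (a point): point of the scale's rear face, 5 mm in from its right (-y) end, 25 mm above the bench
- zero_key (a joint): travel of the zero key in m: 0 up, 0.004 fully down; it springs back. About 1.5 N starts it and 5 N takes it fully down
- zero_key_top (a point): middle of the top of the round orange zero key (23 mm across), on the console's top at its right; it stands 7 mm above the console's top, 63 mm above the bench (scale frame: x = -97, y = -33 mm)
- bracket: blue bracket fixed to the bench: back bar 32 mm high, at each end a cheek 28 mm long towards the robot (inner faces at y = +-140 mm, 20 mm of play each side of the scale), flared out to +-157 mm over 36 mm. Origin: on the bench, middle of the bar's front face; x ahead, away from the robot, y left. Home: the scale's origin at x = -75 mm, y about 0 here; firmly home is over 5 N on the bracket
- bowl: aluminium mixing bowl, 170 mm across, 62 mm high, standing beside the bracket. Origin: centre of its underside
- mould_a: small aluminium baking mould, 72 mm across, 45 mm high. Origin: centre of its underside
- mould_b: another such mould. Origin: centre of its underside

How it is judged:
On the way, in this order (a step that is already met when the one before it is completed fails the run):
1. the scale is pressed home: rear face within 2.5 mm of the back bar at both ends, between the cheeks, and the bracket feels over 5 N (x of each of rear_left, rear_right in the frame of bracket above -0.0025 m and y of scale in the frame of bracket between -0.022 and 0.022 m and contact force between scale and bracket above 5 N), for 0.02 s.
2. the zero key is pressed fully down (over 3 mm) (value of joint zero_key above 0.003 m), for 0.1 s.
At the end, for the whole second after the job is handed in: The scale stands level and at rest between the bracket's cheeks (within 22 mm of the middle) with its rear face no more than 2.5 mm from the back bar at both ends, and the zero key, pressed after that, is up again (x of each of rear_left, rear_right in the frame of bracket above -0.0025 m and y of scale in the frame of bracket between -0.022 and 0.022 m and angle between scale's own z axis and vertical below 0.02 rad and value of joint zero_key below 0.001 m and linear speed of scale below 0.005 m/s and angular speed of scale below 0.05 rad/s); the robot touches nothing.
It fails at once if the robot pushes or presses on the scale harder than 20 N (contact force between any of the arm, the fingers and scale above 20 N).
It fails at once if the console or the weighing plate is pushed on with more than 5 N (contact force between any of the arm, the fingers and console above 5 N or contact force between any of the arm, the fingers and plate above 5 N).
It fails at once if the scale swings more than 20 degrees (0.35 rad) out of line with the bracket (angle between the x axis of scale and the x axis of bracket, either way round above 0.35 rad).
It fails at once if the scale is tipped by more than 6 degrees (angle between scale's own z axis and vertical above 0.105 rad).
It fails at once if the bowl or a mould is moved by more than 15 mm (distance of any of bowl, mould_a, mould_b from where it was at the start of the episode above 0.015 m).
It also fails if it takes over 72 s, if anything falls off the work surface, if the arm or the gripper's body presses on something with over 40 N, if the wrist force passes 120 N, or if a joint passes its speed limit or range.

### The arm

A 6-joint arm with a two-finger parallel gripper is mounted at the origin on the work surface. World frame = base frame: x ahead of the robot, y to its left, z up, the work surface at z = 0. Lengths are in m, angles in rad, forces in N, time in s.
With the tool pointing down it reaches from about 0.35 to 0.775 m from the base axis. Payload 5.5 kg.
Tool frame: the origin (TCP) lies on the mounting face of the last link; the fingertips stand 173 mm ahead of it and the grasp point (between the pads) lies 155 mm ahead of it; z points along the fingers, y is the direction in which the jaws open and shut (so a half turn about z gives the same grasp; the last joint's range is limited). The gripper opens to 85 mm and grips with 20 to 120 N. Pads are 22 mm wide; open, the fingers measure 114 mm over their backs; the gripper's body (76 mm by 85 mm) begins 54 mm behind the grasp point. The pads swing forward as they close: fully open they stand 13 mm farther back than shut.
Start: joints at [-1.325, 0.313, 0.046, 1.304, 0, 1.431], TCP at [0.216, -0.533, 0.405] pointing down, gripper open.
Joint ranges: [-2.76, 2.76], [-0.86, 1.69], [-1.03, 1.26], [-2.2, 2.34], [-1.47, 1.5], [-3.14, 3.14]. Speed limits (rad/s): [2.57, 2.57, 3.14, 3.14, 3.14, 3.14].

### API

Orientations are given as a unit quaternion [x, y, z, w].
In Python, from workcell import monitor, optics, ctrl gives the robot as it stands. The module is installed in compiled form; this text tells all that it offers.
- The arm moves only by the tool jog_arm, never from a script. Its argument "series" is one flat list of numbers, 7 for each row, row after row: the opening, from 0 (shut) to 1 (fully open), then the shift along the tool's x, y, z in m, then the turn, a rotation vector about the tool's x, y, z in degrees. In form: [hand, tx, ty, tz, ax, ay, az, hand, tx, ty, tz, ax, ay, az, ...]. A call has 1 to 5 rows; each row shifts and turns the pose as measured when the row begins, along the tool's axes as they then stand; what a row does not reach is not made up. A row lasts 1/10 s, in which the tool goes at most 50 mm and 8.59 degrees, less where a joint would pass 70% of its speed; a pose out of reach is approached as far as the arm can. A call with a gripper value outside its range is refused whole. The fingers move at their own pace and stop on an object; "grip_force" is the grip in N (left out, the last holds). Time passes only in rows, so rows that do not move let the fingers close. It gives the time, the measured TCP pose, the force and the opening at its end, in the units of the state.
- monitor.read_state(): the state, without advancing time (a new reading comes with each control period).
- optics.read_camera(name): name is "side" or "top"; returns the picture (480x640x3 uint8, red, green, blue); there is no depth.
- optics.get_calibration(name): a dict with "mtx" (3x3 intrinsics, pixels), "dist" ([k1, k2, p1, p2, k3] as OpenCV has them; the pictures are not rectified), "extrinsics" (4x4, takes a point from camera to world coordinates). Camera axes: x right, y up, looking along -z (the intrinsics and any distortion apply to the point x, -y, -z); pixel columns grow to the right and rows downward; lengths in m; the calibration is good to about 2 mm. A picture is of the moment at which its call begins. get_calibration takes no time and is no camera call.
- ctrl.hand_in(): hands the job in, once; it reports no verdict.
The state is a dict: "t": time; "q": joint angles; "joint_vel": joint speeds; "effort": joint torques, N m; "ee_pos": TCP position; "ee_rot": TCP orientation; "force": force on the tool from outside, world axes, zero at the start; "moment": the same for the moment, N m; "opening": finger opening in m.
Only numpy, scipy, OpenCV 4.12 (cv2) and the standard library are available. Lean on these libraries where they do the work, as an engineer would, in place of code of your own. Each camera call takes 0.05 s, during which the arm holds its last target.

## Working session

There is one attempt and no reset: what is moved stays moved. The work goes in short steps, Python scripts to look and compute and a tool call to move; the robot and the scene stay as the last step left them, time stands still between calls to the robot, and variables do not carry over. Pictures are saved under pics/ and viewed, and the job is handed in when it is done.

Besides the shell and the picture viewer there is one more tool, called as a command line: name --argument value ..., lists and objects as JSON in quotes. jog_arm: Moves the arm, as the interface text tells. Its arguments: {"type":"object","properties":{"series":{"type":"array"},"grip_force":{"type":"number"}},"required":["series"]}

```bash
mkdir -p pics; python3 - <<'E'
from workcell import monitor, optics
import cv2,numpy as np
print(monitor.read_state())
for n in("side","top"):
    im=optics.read_camera(n); cv2.imwrite(f"pics/{n}0.png",im[:,:,::-1]); c=optics.get_calibration(n); print(n,c)
E
```

```text
{'t': 0.0, 'q': array([-1.32463112e+00,  3.14012463e-01,  4.49712366e-02,  1.30362321e+00,
        5.98442759e-05,  1.43119754e+00]), 'joint_vel': array([ 0.00011445, -0.00131468, -0.00114196, -0.00102007, -0.00162845,
        0.00068534]), 'effort': array([ 6.92593658e-04, -4.80623174e+01,  2.98536390e+01,  1.91507471e-02,
       -9.65552954e-05, -2.07581434e-05]), 'ee_pos': array([ 0.21630241, -0.53254547,  0.40379856]), 'ee_rot': array([ 9.81455444e-01,  1.91688128e-01, -1.98662833e-05, -9.34323692e-04]), 'force': array([ 0.04246551,  0.41859245, -0.01206565]), 'moment': array([-0.02680826, -0.00832133,  0.06898731]), 'opening': 0.08504167854410309}
side {'mtx': array([[449.9881333 ,   0.        , 311.1002832 ],
       [  0.        , 449.9881333 , 242.89514759],
       [  0.        ,   0.        ,   1.        ]]), 'dist': array([-0.10546917,  0.        ,  0.        ,  0.        ,  0.        ]), 'extrinsics': array([[-0.95420109,  0.19119662, -0.23009594,  0.39367088],
       [-0.29878011, -0.56999034,  0.76540281,  0.68951217],
       [ 0.01518997,  0.79909628,  0.60101115,  0.58913517],
       [ 0.        ,  0.        ,  0.        ,  1.        ]])}
top {'mtx': array([[579.96227961,   0.        , 322.87342153],
       [  0.        , 579.96227961, 239.84656045],
       [  0.        ,   0.        ,   1.        ]]), 'dist': array([-0.11651576,  0.        ,  0.        ,  0.        ,  0.        ]), 'extrinsics': array([[-0.01517949,  0.98114886, -0.19265643,  0.39456363],
       [-0.99986485, -0.01367821,  0.00912031,  0.02819998],
       [ 0.00631318,  0.19276884,  0.98122389,  1.15804186],
       [ 0.        ,  0.        ,  0.        ,  1.        ]])}
```

View pics/top0.png

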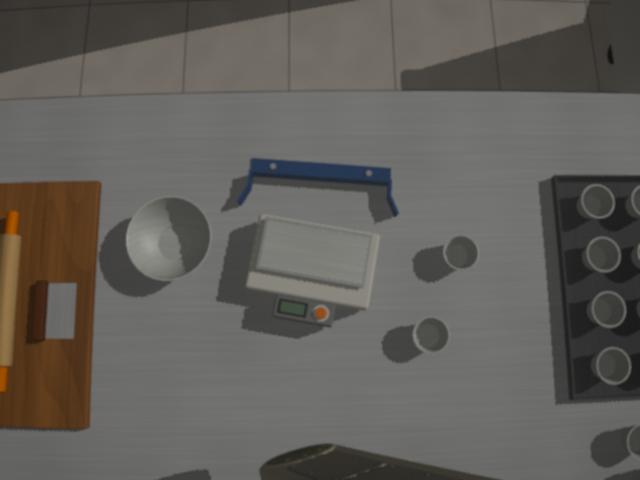

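View pics/side0.png

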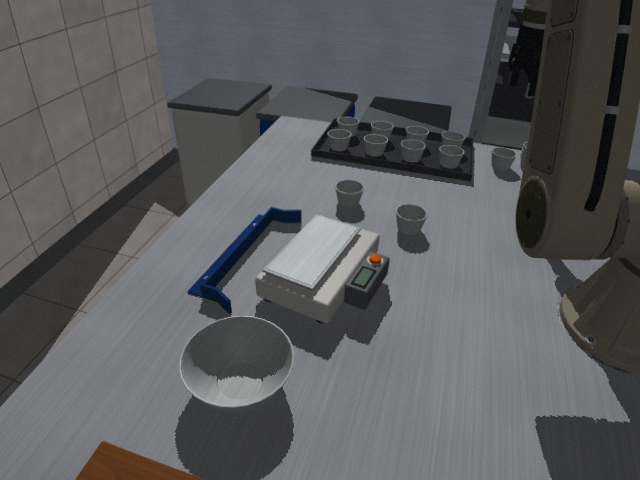

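The top view shows the bracket's bar at about (250–390, 160–185). The scale's top corners are at about (247,290), (370,308), (379,236) and (262,216), and the zero key is at (320,313). The moulds are at (461,252) and (431,335), the bowl at (168,240).

```bash
cat > h.py <<'E'
import numpy as np,cv2
from workcell import optics,monitor
C={n:optics.get_calibration(n) for n in("top","side")}
def ray(n,uv):
    c=C[n]; p=cv2.undistortPoints(np.array(uv,float).reshape(-1,1,2),c["mtx"],c["dist"]).reshape(-1,2)
    d=np.c_[p[:,0],-p[:,1],-np.ones(len(p))]@c["extrinsics"][:3,:3].T
    return c["extrinsics"][:3,3],d
def onz(n,uv,z):
    o,d=ray(n,uv); return o+d*((z-o[2])/d[:,2])[:,None]
def proj(n,P):
    c=C[n];E=c["extrinsics"];P=np.array(P,float).reshape(-1,3); q=(P-E[:3,3])@E[:3,:3]; q[:,1:]*=-1
    return cv2.projectPoints(q,np.zeros(3),np.zeros(3),c["mtx"],c["dist"])[0].reshape(-1,2)
E
cat > z.py <<'E'
import cv2
for n,(x0,y0,x1,y1) in dict(top=(230,150,410,330),side=(180,190,440,330)).items():
    im=cv2.imread(f"pics/{n}0.png")[y0:y1,x0:x1]; s=3
    cv2.imwrite(f"pics/{n}0z.png",cv2.resize(im,None,fx=s,fy=s,interpolation=cv2.INTER_CUBIC))
E
python3 z.py; python3 - <<'E'
from h import *
im=cv2.imread("pics/top0.png"); hsv=cv2.cvtColor(im,cv2.COLOR_BGR2HSV)
b=cv2.inRange(hsv,(105,120,30),(125,255,255)); 
o=cv2.inRange(hsv,(5,150,100),(20,255,255)); o[:, :230]=0;
m=cv2.moments(o,True); k=(m['m10']/m['m00'],m['m01']/m['m00']); print("key px",k,onz("top",[k],.063))
ys,xs=np.nonzero(b); print(xs.min(),xs.max(),ys.min(),ys.max())
for nm,uv in dict(fl=(247,290),fr=(370,308),rr=(379,236),rl=(262,216)).items(): print(nm,onz("top",[uv],.056))
for nm,uv,z in (("ma",(461,252),.045),("mb",(431,335),.045),("bowl",(168,240),.062)): print(nm,onz("top",[uv],z))
E
```

```text
key px (320.44444444444446, 312.7283950617284) [[0.46991822 0.02471195 0.063     ]]
239 395 160 210
fl [[0.51544745 0.16419509 0.056     ]]
fr [[ 0.47786394 -0.06949364  0.056     ]]
rr [[ 0.61703569 -0.09117259  0.056     ]]
rl [[0.66007938 0.13616872 0.056     ]]
ma [[ 0.58499615 -0.25304578  0.045     ]]
mb [[ 0.42497481 -0.18589642  0.045     ]]
bowl [[0.61364669 0.31828862 0.062     ]]
```

View pics/top0z.png

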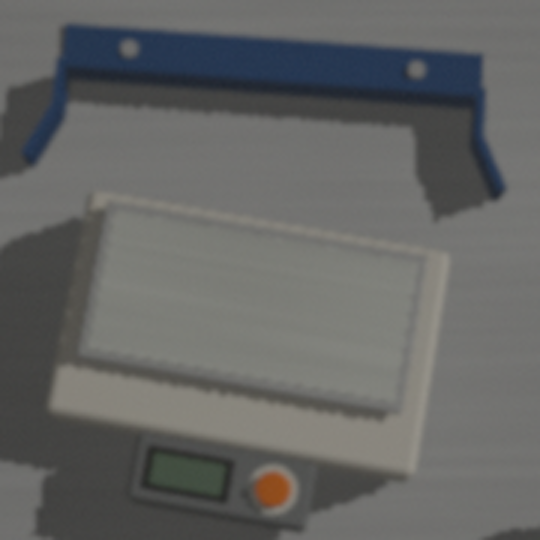

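View pics/side0z.png

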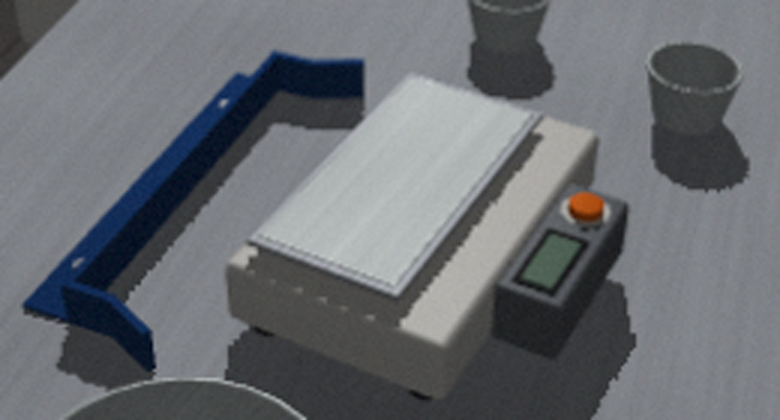

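```bash
python3 - <<'E'
from h import *
f=lambda z:[(230+a/3-1/3,150+b/3-1/3) for a,b in z]
P=onz("top",f([(50,410),(413,475),(449,254),(92,192)]),.056)[:,:2]
print(P, [np.linalg.norm(P[i]-P[i-1]) for i in range(4)])
S=np.array([[-75,120],[-75,-120],[75,-120],[75,120]])/1e3
def fit(S,P):
    a=S-S.mean(0);b=P-P.mean(0);H=a.T@b;th=np.arctan2(H[0,1]-H[1,0],H[0,0]+H[1,1])
    R=np.array([[np.cos(th),-np.sin(th)],[np.sin(th),np.cos(th)]]);t=P.mean(0)-R@S.mean(0);return th,t,P-(S@R.T+t)
th,t,r=fit(S,P);print("scale",np.degrees(th),t);print(r)
R=np.array([[np.cos(th),-np.sin(th)],[np.sin(th),np.cos(th)]])
print("key pred",R@[-.097,-.033]+t)
B=onz("top",f([(75,76),(478,99)]),.032)[:,:2];print("bar",B,np.linalg.norm(B[0]-B[1]))
d=B[0]-B[1];print("bracket ang",np.degrees(np.arctan2(-d[0],d[1])),B.mean(0))
for nm,x,y in(("FL",-.075,.09),("FR",-.075,-.09)):print(nm,R@[x,y]+t)
E
```

```text
[[ 0.52249434  0.16552543]
 [ 0.4779495  -0.06442271]
 [ 0.62033108 -0.09193477]
 [ 0.66481861  0.13946289]] [np.float64(0.14469088884073064), np.float64(0.23422294774360478), np.float64(0.14501527094781566), np.float64(0.23563535566184443)]
scale -10.84893776736912 [0.57139838 0.03715771]
[[ 0.00216904 -0.00360402]
 [ 0.00279706  0.00215828]
 [-0.00214039  0.00287926]
 [-0.00282571 -0.00143352]]
key pred [0.46992081 0.02300489]
bar [[ 0.75158978  0.15401222]
 [ 0.73176635 -0.11794195]] 0.2726756974009684
bracket ang -4.16906074361584 [0.74167806 0.01803514]
FL [0.51467869 0.13966564]
FR [ 0.48079905 -0.03711719]
```

```bash
cat >> h.py <<'E'
from scipy.spatial.transform import Rotation as Ro
def to(p):
    s=monitor.read_state(); R=Ro.from_quat(s["ee_rot"]).as_matrix()
    print("yaw",round(np.degrees(np.arctan2(R[1,0],R[0,0])),2),"zax",R[:,2].round(4),"pos",s["ee_pos"].round(4),"F",s["force"].round(2),"t",s["t"])
    print("shift mm",((np.array(p)-s["ee_pos"])@R*1000).round(1))
E
```

jog_arm --series '[0,0,0,0,0,0,6.6,0,0,0,0,0,0,6.6,0,0,0,0,0,0,6.6,0,0,0,0,0,0,6.5]' --grip_force 30

```text
t: 0.5
ee_pos: [0.2162, -0.532, 0.4016]
ee_rot: [0.999, -0.045, -0.001, -0.003]
force: [-0.0, 0.9, -0.8]
opening: 0.0282
```

```bash
python3 -c "
from h import *
to([.43,-.04,.36])"
```

```text
yaw -5.16 zax [-0.0015  0.0063 -1.    ] pos [ 0.2162 -0.532   0.4016] F [-0.03  0.91 -0.79] t 0.5
shift mm [ 168.8 -509.    44.3]
```

jog_arm --series '[0,0.015,-0.046,0.003,0,0,0,0,0.015,-0.046,0.003,0,0,0,0,0.015,-0.046,0.003,0,0,0,0,0.015,-0.046,0.003,0,0,0,0,0.015,-0.046,0.003,0,0,0]'

```text
t: 1.0
ee_pos: [0.3126, -0.3088, 0.3833]
ee_rot: [0.999, -0.052, -0.002, -0.004]
force: [0.3, -0.2, 0.0]
opening: -0.0
```

jog_arm --series '[0,0.015,-0.046,0.003,0,0,0,0,0.015,-0.046,0.003,0,0,0,0,0.015,-0.046,0.003,0,0,0,0,0.015,-0.046,0.003,0,0,0,0,0.015,-0.046,0.003,0,0,0]'

```text
t: 1.5
ee_pos: [0.4113, -0.0794, 0.3687]
ee_rot: [0.999, -0.053, -0.002, -0.004]
force: [1.4, -0.1, 0.2]
opening: -0.0001
```

```bash
python3 -c "
from h import *
to([.43,-.04,.30])"
```

```text
yaw -6.12 zax [-0.0027  0.0091 -1.    ] pos [ 0.4113 -0.0794  0.3687] F [ 1.43 -0.09  0.24] t 1.5
shift mm [ 14.6 -40.6  69. ]
```

jog_arm --series '[0,0.008,-0.02,0.035,-0.5,0.15,-1.9,0,0.007,-0.02,0.034,0,0,0,0,0,0,0,0,0,0]'

```text
t: 1.8
ee_pos: [0.4313, -0.0337, 0.2983]
ee_rot: [1.0, -0.031, 0.001, 0.0]
force: [-0.1, 0.1, 0.2]
opening: 0.0001
```

```bash
python3 -c "
from h import *
to([.438,-.042,.198])"
```

```text
yaw -3.59 zax [ 2.1e-03 -1.0e-04 -1.0e+00] pos [ 0.4313 -0.0337  0.2983] F [-0.11  0.14  0.24] t 1.8
shift mm [  7.    7.9 100.3]
```

jog_arm --series '[0,0.002,0.003,0.03,0,-0.1,0.5,0,0.002,0.003,0.03,0,0,0,0,0.002,0.002,0.03,0,0,0,0,0,0,0.01,0,0,0,0,0,0,0,0,0,0]'

```text
t: 2.3
ee_pos: [0.4381, -0.0435, 0.1983]
ee_rot: [0.999, -0.035, 0.001, 0.001]
force: [0.5, -0.9, 0.3]
opening: -0.0002
```

```bash
cat > look.py <<'E'
import sys
from h import *
tag=sys.argv[1]
for n,(x0,y0,x1,y1) in dict(top=(230,150,410,330),side=(180,190,440,330)).items():
    f=optics.read_camera(n)[:,:,::-1]; cv2.imwrite(f"pics/{n}{tag}.png",f); im=f[y0:y1,x0:x1]
    cv2.imwrite(f"pics/{n}{tag}z.png",cv2.resize(im,None,fx=3,fy=3,interpolation=cv2.INTER_CUBIC))
E
python3 look.py 1; python3 -c "
from h import *
to([.438,-.042,.198])"
```

```text
yaw -4.0 zax [ 0.0049 -0.0027 -1.    ] pos [ 0.4388 -0.0435  0.1996] F [-0.86 -0.2  -0.41] t 2.4
shift mm [-0.9 -1.5  1.6]
```

View pics/top1z.png

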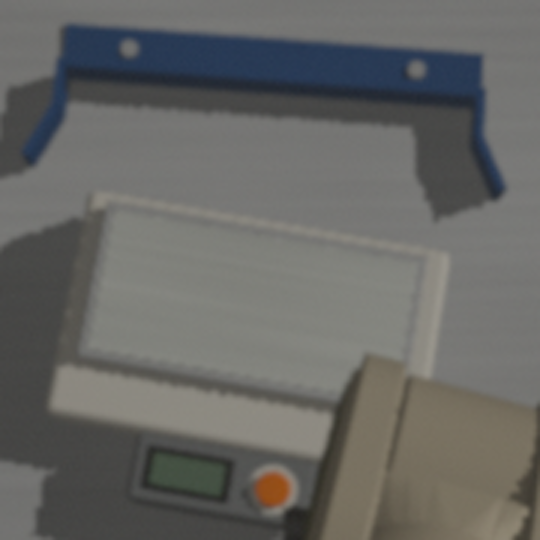

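View pics/side1z.png

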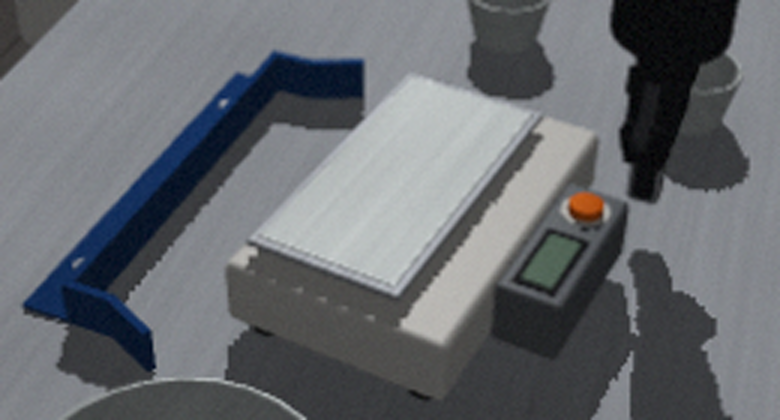

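jog_arm --series '[0,0.01,0,0.001,0,0,0,0,0.008,0,0.001,0,0,0,0,0.004,0,0,0,0,0,0,0.003,0,0,0,0,0]'

```text
t: 2.8
ee_pos: [0.4664, -0.046, 0.2015]
ee_rot: [0.999, -0.035, 0.004, 0.002]
force: [-8.2, -0.8, 2.7]
opening: -0.0002
```

jog_arm --series '[0,0.003,0,0,0,0,0,0,0.002,0,0,0,0,0]'

```text
t: 3.0
ee_pos: [0.4684, -0.0457, 0.2007]
ee_rot: [0.999, -0.035, -0.001, 0.002]
force: [-3.3, 0.7, 1.7]
opening: -0.0003
```

jog_arm --series '[0,0.002,0,0,0,0,0,0,0.002,0,0,0,0,0]'

```text
t: 3.2
ee_pos: [0.4699, -0.0453, 0.2]
ee_rot: [0.999, -0.035, -0.005, 0.002]
force: [-6.1, 0.0, 2.4]
opening: 0.0002
```

```bash
cat >> h.py <<'E'
def fix(yaw=-4.2):
    s=monitor.read_state(); R=Ro.from_quat(s["ee_rot"]); y=np.radians(yaw)
    T=Ro.from_matrix(np.array([[np.cos(y),np.sin(y),0],[np.sin(y),-np.cos(y),0],[0,0,-1]]))
    print("rotvec fix deg",(R.inv()*T).as_rotvec(degrees=True).round(2))
E
python3 -c "
from h import *
to([.5,-.042,.198]);fix()"
```

```text
yaw -4.03 zax [-0.0107 -0.0039 -0.9999] pos [ 0.4699 -0.0453  0.2   ] F [-6.11  0.02  2.36] t 3.2
shift mm [29.9 -5.4  1.6]
rotvec fix deg [0.27 0.59 0.17]
```

jog_arm --series '[0,0.003,0,0.001,0.1,0.2,0,0,0.003,0,0,0.1,0.2,0,0,0.003,0,0,0,0.1,0]'

```text
t: 3.5
ee_pos: [0.4728, -0.0446, 0.197]
ee_rot: [0.999, -0.035, -0.01, 0.0]
force: [-8.1, -0.8, 3.7]
opening: 0.0001
```

jog_arm --series '[0,0.004,0,0,0,0.2,0,0,0.004,0,0,0,0.1,0,0,0.004,0,0,0,0.1,0]'

```text
t: 3.8
ee_pos: [0.4784, -0.0442, 0.1947]
ee_rot: [0.999, -0.035, -0.016, 0.0]
force: [-8.6, 0.5, 4.1]
opening: 0.0001
```

```bash
python3 -c "
from h import *
to([.5,-.042,.198]);fix()"
```

```text
yaw -4.06 zax [-3.230e-02  7.000e-04 -9.995e-01] pos [ 0.4784 -0.0442  0.1947] F [-8.63  0.54  4.08] t 3.8
shift mm [21.3 -3.7 -4. ]
rotvec fix deg [0.1  1.85 0.14]
```

jog_arm --series '[0,0.003,0,-0.001,0,0.8,0,0,0.003,0,-0.001,0,0.8,0,0,0.003,0,-0.001,0,0.8,0]'

```text
t: 4.1
ee_pos: [0.4814, -0.0441, 0.1946]
ee_rot: [0.999, -0.036, -0.005, 0.002]
force: [-7.3, -2.0, -0.6]
opening: -0.0001
```

jog_arm --series '[0,0.004,0,-0.001,0,0.8,0,0,0.004,0,-0.001,0,0.8,0,0,0.004,0,-0.001,0,0.8,0]'

```text
t: 4.4
ee_pos: [0.4869, -0.0444, 0.1944]
ee_rot: [0.999, -0.036, 0.007, 0.003]
force: [-8.0, -2.0, 0.2]
opening: 0.0001
```

```bash
python3 -c "
from h import *
to([.5,-.042,.198]);fix()"
```

```text
yaw -4.18 zax [ 0.0134 -0.007  -0.9999] pos [ 0.4869 -0.0444  0.1944] F [-7.97 -1.99  0.17] t 4.4
shift mm [13.  -3.3 -3.4]
rotvec fix deg [ 0.34 -0.79  0.02]
```

jog_arm --series '[0,0.005,0,-0.0015,0.1,0.3,0,0,0.005,0,-0.0015,0.1,0.3,0,0,0.005,0,-0.0015,0.1,0.3,0,0,0.005,0,-0.0015,0.1,0.3,0,0,0.005,0,-0.0015,0,0.3,0]'

```text
t: 4.9
ee_pos: [0.5008, -0.0447, 0.196]
ee_rot: [0.999, -0.037, 0.003, 0.001]
force: [-6.5, -1.8, -2.0]
opening: -0.0003
```

```bash
python3 look.py 2; python3 -c "
from h import *
to([.5,-.042,.198]);fix()"
```

```text
yaw -4.24 zax [ 0.0069 -0.0014 -1.    ] pos [ 0.5014 -0.0447  0.1961] F [-4.18 -1.47 -0.98] t 5.0
shift mm [-1.5 -2.6 -1.9]
rotvec fix deg [ 0.05 -0.4  -0.04]
```

View pics/top2z.png

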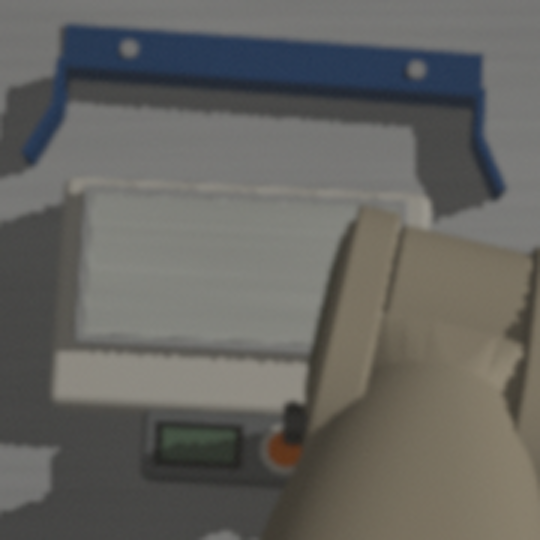

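View pics/side2z.png

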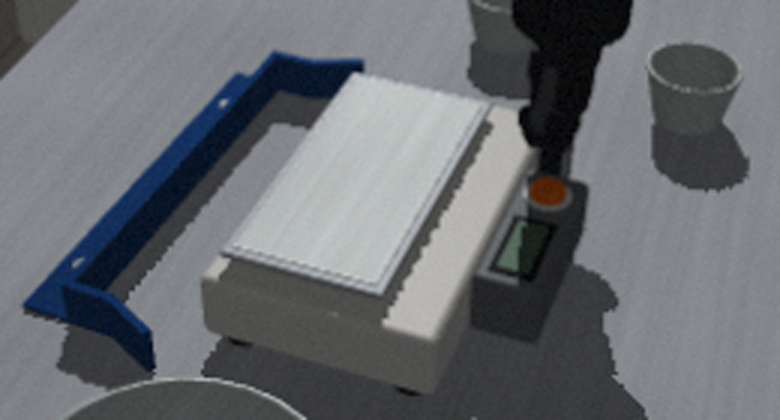

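```bash
cat >> h.py <<'E'
def pose(rl,rr,fl=None,fr=None):
    f=lambda z:[(230+a/3-1/3,150+b/3-1/3) for a,b in z]
    pts=[];S=[]
    for p,s in((rl,(72.7,117.5)),(rr,(72.7,-117.5)),(fl,(-72.7,117.5)),(fr,(-72.7,-117.5))):
        if p: pts.append(p);S.append(s)
    P=onz("top",f(pts),.056)[:,:2];S=np.array(S)/1e3
    a=S-S.mean(0);b=P-P.mean(0);H=a.T@b;th=np.arctan2(H[0,1]-H[1,0],H[0,0]+H[1,1])
    rot=lambda th:np.array([[np.cos(th),-np.sin(th)],[np.sin(th),np.cos(th)]])
    t=P.mean(0)-rot(th)@S.mean(0); print("world yaw",np.degrees(th).round(2),t.round(4),"res mm",((P-S@rot(th).T-t)*1e3).round(1).tolist())
    B=rot(np.radians(-4.17)); b0=np.array([.7417,.018]); q=(t-b0)@B; rel=th+np.radians(4.17)
    print("in bracket mm",(q*1e3).round(1),"deg",np.degrees(rel).round(2),"rear l,r x:",[((q+rot(rel)@[.075,s*.12])[0]*1e3).round(1) for s in(1,-1)])
    for nm,x,y in(("FL",-.075,.09),("FR",-.075,-.09),("key",-.097,-.033)):print(nm,(rot(th)@[x,y]+t).round(4))
E
python3 -c "
from h import *
pose((92,192),(449,254),(50,410),(413,475))
pose((70,182),(432,200),(53,402))"
```

```text
world yaw -10.85 [0.5714 0.0372] res mm [[-0.1, 0.6], [-0.4, -0.0], [0.4, -0.7], [0.1, 0.1]]
in bracket mm [-171.2    6.7] deg -6.68 rear l,r x: [np.float64(-82.8), np.float64(-110.7)]
FL [0.5147 0.1397]
FR [ 0.4808 -0.0371]
key [0.4699 0.023 ]
world yaw -3.92 [0.5917 0.0411] res mm [[-0.5, 0.6], [0.2, -0.9], [0.4, 0.4]]
in bracket mm [-151.3   12.1] deg 0.25 rear l,r x: [np.float64(-76.8), np.float64(-75.7)]
FL [0.5231 0.136 ]
FR [ 0.5108 -0.0436]
key [0.4927 0.0148]
```

jog_arm --series '[0,0.005,0.0005,-0.001,0.0,0.2,0,0,0.005,0.0005,-0.001,0,0.2,0,0,0.005,0.0005,-0.001,0,0.3,0,0,0.005,0.0005,-0.001,0,0.3,0,0,0.005,0.0005,-0.001,0,0.3,0]'

```text
t: 5.5
ee_pos: [0.5152, -0.0473, 0.1962]
ee_rot: [0.999, -0.037, -0.002, 0.001]
force: [-6.8, -0.1, 0.9]
opening: 0.0002
```

jog_arm --series '[0,0.005,0.0005,-0.001,0.0,0.3,0,0,0.005,0.0005,-0.001,0,0.3,0,0,0.005,0.0005,-0.001,0,0.3,0]'

```text
t: 5.8
ee_pos: [0.5239, -0.0489, 0.1962]
ee_rot: [0.999, -0.037, -0.004, 0.001]
force: [-7.6, -0.5, 1.1]
opening: -0.0001
```

```bash
python3 -c "
from h import *
to([.5,-.042,.198]);fix()"
```

```text
yaw -4.25 zax [-0.0087 -0.0023 -1.    ] pos [ 0.5239 -0.0489  0.1962] F [-7.61 -0.48  1.07] t 5.8
shift mm [-24.4  -5.1  -1.6]
rotvec fix deg [ 0.17  0.49 -0.05]
```

jog_arm --series '[0,0.005,0.0005,-0.001,0.1,0.5,0,0,0.005,0.0005,-0.001,0.1,0.5,0,0,0.005,0.0005,-0.001,0,0.3,0]'

```text
t: 6.1
ee_pos: [0.5328, -0.0508, 0.1962]
ee_rot: [0.999, -0.037, -0.002, 0.0]
force: [-6.3, -0.0, 1.4]
opening: 0.0
```

jog_arm --series '[0,-0.015,0,0,0,0,0,0,-0.025,0,-0.005,0,0,0,0,-0.01,0,-0.04,0,0,0,0,0,0,-0.05,0,0,0,0,0,0,0,0,0,0]'

```text
t: 6.6
ee_pos: [0.4829, -0.0467, 0.2931]
ee_rot: [0.999, -0.037, -0.003, -0.0]
force: [0.7, -0.4, 1.2]
opening: 0.0
```

```bash
python3 look.py 3; python3 -c "
from h import *
to([.5,-.042,.198]);fix()"
```

```text
yaw -4.21 zax [-0.0132  0.0026 -0.9999] pos [ 0.4813 -0.0463  0.2886] F [-0.13 -0.22 -0.85] t 6.7
shift mm [19.5 -5.5 90.4]
rotvec fix deg [-0.09  0.77 -0.02]
```

View pics/top3z.png

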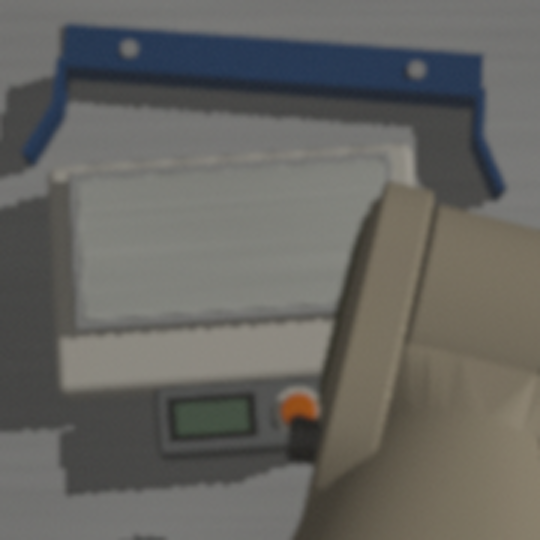

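```bash
python3 -c "
from h import *
pose((51,172),(415,147),(62,391))
print(onz('top',[(230+299/3,150+407/3)],.063))
to([.47,.13,.29])"
```

```text
world yaw 2.99 [0.613  0.0437] res mm [[-0.8, 1.6], [0.5, -2.2], [0.3, 0.7]]
in bracket mm [-130.2   16.3] deg 7.16 rear l,r x: [np.float64(-70.8), np.float64(-40.8)]
FL [0.5334 0.1297]
FR [ 0.5428 -0.0501]
key [0.5179 0.0057]
[[0.52084492 0.00648441 0.063     ]]
yaw -4.21 zax [-0.0132  0.0026 -0.9999] pos [ 0.4813 -0.0463  0.2886] F [-0.13 -0.22 -0.85] t 6.7
shift mm [ -24.3 -175.    -0.8]
```

jog_arm --series '[0,0.0,-0.045,0,0,0.4,0,0,0.0,-0.045,0,0,0.4,0,0,0,-0.045,0,0,0,0,0,0,-0.035,0.01,0,0,0,0,0,0,0.01,0,0,0]'

```text
t: 7.2
ee_pos: [0.4927, 0.0791, 0.2647]
ee_rot: [1.0, -0.005, -0.0, -0.018]
force: [-0.1, -0.4, -0.3]
opening: 0.0
```

```bash
python3 -c "
from h import *
to([.49,.13,.20]);fix()"
```

```text
yaw -0.62 zax [-7.000e-04  3.640e-02 -9.993e-01] pos [0.4927 0.0791 0.2647] F [-0.11 -0.45 -0.27] t 7.2
shift mm [ -3.2 -48.4  66.5]
rotvec fix deg [-2.08  0.13  3.58]
```

jog_arm --series '[0,0,-0.025,-0.01,-1,0,1.8,0,-0.003,-0.027,-0.005,-1,0,1.8,0,0,0,0,0,0,0]'

```text
t: 7.5
ee_pos: [0.4887, 0.0784, 0.279]
ee_rot: [1.0, -0.006, -0.005, -0.018]
force: [-0.3, -0.9, -0.5]
opening: 0.0003
```

```bash
python3 -c "
from h import *
to([.49,.13,.20]);fix()"
```

```text
yaw -0.71 zax [-0.0106  0.0364 -0.9993] pos [0.4887 0.0784 0.279 ] F [-0.35 -0.86 -0.51] t 7.5
shift mm [  1.5 -48.7  80.8]
rotvec fix deg [-2.06  0.69  3.48]
```

```bash
python3 -c "
from h import *
print(monitor.read_state()['q'].round(3))"
```

```text
[-0.013  0.241 -0.373  0.968  0.036  3.141]
```

jog_arm --series '[0,0,0,-0.02,0,0,-8.5,0,0,0,-0.01,0,0,-8.5,0,0,0,0,0,0,-8.5,0,0,0,0,0,0,-8.5,0,0,0,0,0,0,-8.5]'

```text
t: 8.0
ee_pos: [0.4898, 0.0736, 0.3133]
ee_rot: [0.932, 0.362, 0.004, -0.017]
force: [0.2, -0.2, -0.2]
opening: 0.0001
```

jog_arm --series '[0,0,0,0,0,0,-8.5,0,0,0,0,0,0,-8.5,0,0,0,0,0,0,-8.5,0,0,0,0,0,0,-8.5,0,0,0,0,0,0,-8.5]'

```text
t: 8.5
ee_pos: [0.4905, 0.0696, 0.3167]
ee_rot: [0.735, 0.678, 0.012, -0.012]
force: [-0.5, 0.2, -0.5]
opening: -0.0
```

jog_arm --series '[0,0,0,0,0,0,-8.5,0,0,0,0,0,0,-8.5,0,0,0,0,0,0,-8.5,0,0,0,0,0,0,-8.5,0,0,0,0,0,0,-8.5]'

```text
t: 9.0
ee_pos: [0.4912, 0.0656, 0.3199]
ee_rot: [0.436, 0.9, 0.016, -0.004]
force: [0.1, 1.3, -0.4]
opening: 0.0004
```

jog_arm --series '[0,0,0,0,0,0,-8.5,0,0,0,0,0,0,-8.5,0,0,0,0,0,0,-8.5,0,0,0,0,0,0,-8.5,0,0,0,0,0,0,-8.5]'

```text
t: 9.5
ee_pos: [0.4917, 0.0616, 0.3231]
ee_rot: [0.076, 0.997, 0.016, 0.005]
force: [0.1, -0.7, -0.6]
opening: 0.0003
```

```bash
python3 -c "
from h import *
to([.49,.13,.20]);fix(175.8);print(monitor.read_state()['q'].round(3))"
```

```text
yaw 171.29 zax [ 0.0118  0.0311 -0.9994] pos [0.4917 0.0616 0.3231] F [ 0.06 -0.75 -0.65] t 9.5
shift mm [ 12.9  63.3 125.1]
rotvec fix deg [ 1.85  0.47 -4.5 ]
[-0.046  0.196 -0.314  1.05   0.032  0.106]
```

jog_arm --series '[0,0.006,0.032,0.015,0.9,0.2,-2.3,0,0.006,0.032,0.015,0.9,0.2,-2.2,0,0,0,0.02,0,0,0]'

```text
t: 9.8
ee_pos: [0.4916, 0.1257, 0.2785]
ee_rot: [0.037, 0.999, -0.0, 0.006]
force: [-0.1, -0.3, -0.4]
opening: 0.0
```

```bash
python3 -c "
from h import *
to([.49,.13,.20]);fix(175.8)"
```

```text
yaw 175.71 zax [ 1.270e-02 -7.000e-04 -9.999e-01] pos [0.4916 0.1257 0.2785] F [-0.13 -0.32 -0.42] t 9.8
shift mm [ 2.9  4.2 78.4]
rotvec fix deg [ 0.02  0.73 -0.09]
```

jog_arm --series '[0,0.0,0.004,0.03,0,0.7,0,0,0,0.003,0.03,0,0,0,0,0,0,0.018,0,0,0,0,0,0,0,0,0,0]'

```text
t: 10.2
ee_pos: [0.4931, 0.1316, 0.1987]
ee_rot: [0.039, 0.999, -0.0, 0.001]
force: [-1.1, -0.1, -0.2]
opening: -0.0002
```

```bash
python3 -c "
from h import *
to([.521,.13,.198]);fix(175.8)"
```

```text
yaw 175.56 zax [ 2.9e-03 -4.0e-04 -1.0e+00] pos [0.4931 0.1316 0.1987] F [-1.11 -0.11 -0.21] t 10.2
shift mm [-28.    0.6   0.8]
rotvec fix deg [-0.01  0.17 -0.24]
```

jog_arm --series '[0,-0.01,0,0,0,0,0,0,-0.006,0,0,0,0,0,0,-0.003,0,0,0,0,0,0,-0.002,0,0,0,0,0]'

```text
t: 10.6
ee_pos: [0.5181, 0.1285, 0.2029]
ee_rot: [0.04, 0.999, 0.0, 0.005]
force: [-0.8, -0.3, 0.8]
opening: -0.0001
```

jog_arm --series '[0,-0.002,0,0,0,0,0,0,-0.003,0,0,0,0,0,0,-0.003,0,-0.001,0,-0.3,0]'

```text
t: 10.9
ee_pos: [0.5225, 0.1281, 0.2035]
ee_rot: [0.04, 0.999, 0.001, 0.002]
force: [-6.1, 1.8, -1.3]
opening: -0.0002
```

jog_arm --series '[0,-0.004,0,-0.001,0,-0.3,0,0,-0.004,0,-0.001,0,-0.3,0,0,-0.004,0,-0.001,0,-0.4,0]'

```text
t: 11.2
ee_pos: [0.526, 0.1283, 0.2035]
ee_rot: [0.038, 0.999, 0.001, -0.001]
force: [-7.9, 2.6, 2.1]
opening: -0.0
```

```bash
python3 -c "
from h import *
to([.521,.13,.198]);fix(175.8)"
```

```text
yaw 175.62 zax [-0.0018  0.0021 -1.    ] pos [0.526  0.1283 0.2035] F [-7.9   2.58  2.08] t 11.2
shift mm [5.1 1.4 5.5]
rotvec fix deg [ 0.11 -0.11 -0.18]
```

jog_arm --series '[0,-0.005,0,0,0,-0.4,0,0,-0.005,0,0,0,-0.4,0,0,-0.005,0,0,0,-0.4,0,0,-0.005,0,0,0,-0.4,0,0,-0.005,0,0,0,-0.4,0]'

```text
t: 11.7
ee_pos: [0.5369, 0.1283, 0.1993]
ee_rot: [0.036, 0.999, 0.001, -0.002]
force: [-8.6, 1.9, 3.6]
opening: -0.0004
```

jog_arm --series '[0,-0.005,0,0,0,-0.4,0,0,-0.005,0,0,0,-0.4,0,0,-0.005,0,0,0,-0.4,0,0,-0.005,0,0,0,-0.4,0,0,-0.005,0,0,0,-0.4,0]'

```text
t: 12.2
ee_pos: [0.5483, 0.1285, 0.1952]
ee_rot: [0.033, 0.999, 0.002, -0.002]
force: [-8.8, 2.3, 4.4]
opening: -0.0001
```

```bash
python3 look.py 4; python3 -c "
from h import *
to([.521,.13,.198]);fix(175.8)"
```

```text
yaw 176.22 zax [-0.004   0.0034 -1.    ] pos [0.5487 0.1286 0.1951] F [-6.14  2.31  1.98] t 12.3
shift mm [27.7 -0.4 -2.8]
rotvec fix deg [ 0.18 -0.24  0.42]
```

View pics/top4z.png

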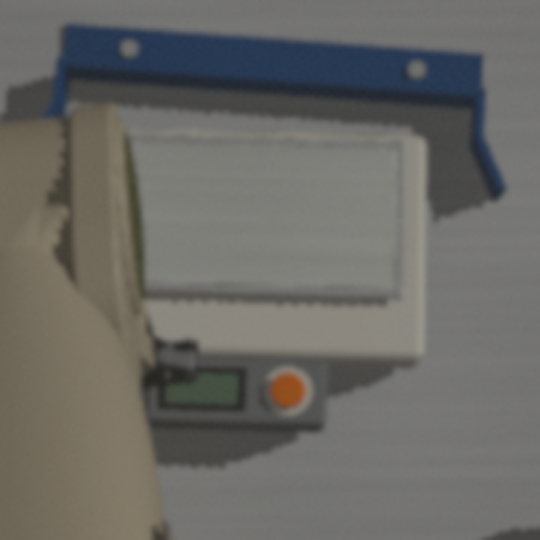

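View pics/side4z.png

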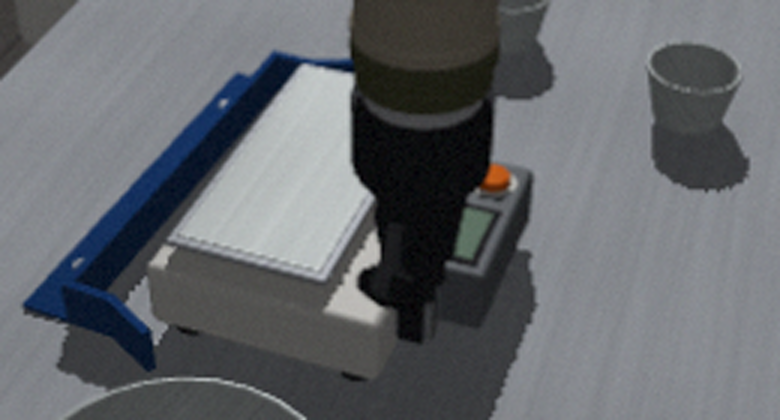

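```bash
python3 -c "
from h import *
f=lambda a,b:(230+a/3-1/3,150+b/3-1/3)
P=np.vstack([onz('top',[f(428,136),f(424,361)],.056),onz('top',[f(287,391)],.063)])[:,:2]
S=np.array([[.0727,-.1175],[-.0727,-.1175],[-.097,-.033]])
a=S-S.mean(0);b=P-P.mean(0);H=a.T@b;th=np.arctan2(H[0,1]-H[1,0],H[0,0]+H[1,1])
rot=lambda th:np.array([[np.cos(th),-np.sin(th)],[np.sin(th),np.cos(th)]])
t=P.mean(0)-rot(th)@S.mean(0);print(np.degrees(th),t,P-S@rot(th).T-t)
q=(t-[.7417,.018])@rot(np.radians(-4.17));rel=th+np.radians(4.17);print(q,np.degrees(rel),[(q+rot(rel)@[.075,s*.12])[0].round(4) for s in(1,-1)])
"
```

```text
-3.129998065149902 [0.63118743 0.0408046 ] [[ 0.00227463 -0.00038041]
 [-0.00152468 -0.00099876]
 [-0.00074995  0.00137917]]
[-0.11187827  0.0147082 ] 1.040001934850098 [np.float64(-0.0391), np.float64(-0.0347)]
```

jog_arm --series '[0,-0.005,-0.0007,-0.0005,0,-0.4,0,0,-0.005,-0.0007,-0.0005,0,-0.4,0,0,-0.005,-0.0007,-0.0005,0,-0.4,0,0,-0.005,-0.0007,-0.0005,0,-0.4,0,0,-0.005,-0.0007,-0.0005,0,-0.4,0]'

```text
t: 12.8
ee_pos: [0.5595, 0.1265, 0.1932]
ee_rot: [0.03, 1.0, 0.004, -0.003]
force: [-8.2, 2.8, 4.1]
opening: -0.0
```

jog_arm --series '[0,-0.005,-0.0007,-0.0005,0,-0.4,0,0,-0.005,-0.0007,-0.0005,0,-0.4,0,0,-0.005,-0.0007,-0.0005,0,-0.4,0,0,-0.005,-0.0007,-0.0005,0,-0.4,0,0,-0.005,-0.0007,-0.0005,0,-0.4,0]'

```text
t: 13.3
ee_pos: [0.5704, 0.1247, 0.1915]
ee_rot: [0.027, 1.0, 0.006, -0.004]
force: [-8.2, 2.8, 3.0]
opening: -0.0
```

```bash
python3 look.py 5; python3 -c "
from h import *
to([.521,.13,.198]);fix(175.8)"
```

```text
yaw 176.87 zax [-0.0065  0.0114 -0.9999] pos [0.5708 0.1247 0.1915] F [-6.38  1.75  2.76] t 13.4
shift mm [50.1  2.7 -6.2]
rotvec fix deg [ 0.63 -0.41  1.07]
```

View pics/top5z.png

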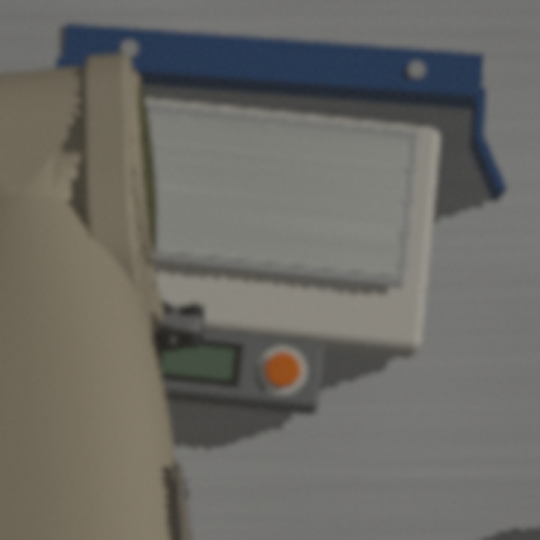

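View pics/side5z.png

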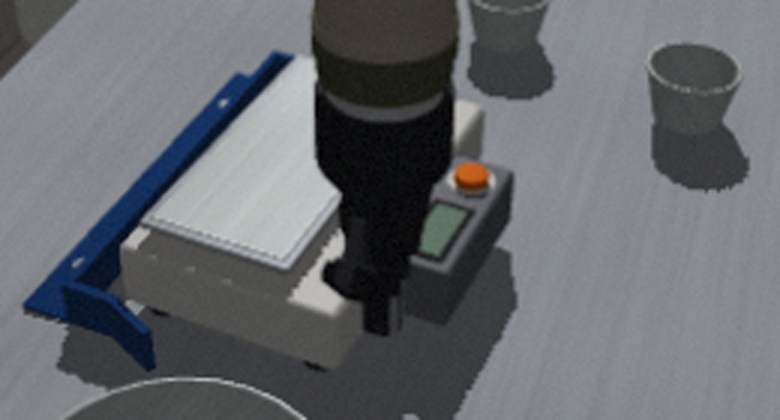

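```bash
cat >> h.py <<'E'
def pose2(pts):  # list of (zoom px, scale xy mm, z)
    f=lambda a,b:(230+a/3-1/3,150+b/3-1/3)
    P=np.vstack([onz('top',[f(*p)],z) for p,s,z in pts])[:,:2]; S=np.array([s for p,s,z in pts])/1e3
    a=S-S.mean(0);b=P-P.mean(0);H=a.T@b;th=np.arctan2(H[0,1]-H[1,0],H[0,0]+H[1,1])
    rot=lambda th:np.array([[np.cos(th),-np.sin(th)],[np.sin(th),np.cos(th)]])
    t=P.mean(0)-rot(th)@S.mean(0);print("yaw",np.degrees(th).round(2),t.round(4),"res",((P-S@rot(th).T-t)*1e3).round(1).tolist())
    q=(t-[.7417,.018])@rot(np.radians(-4.17));rel=th+np.radians(4.17);print("bracket",q.round(4),"deg",np.degrees(rel).round(2),"rear",[(q+rot(rel)@[.075,s*.12])[0].round(4) for s in(1,-1)])
    for nm,x,y in(("FL",-.075,.09),("FR",-.075,-.09),("key",-.097,-.033)):print(nm,(rot(th)@[x,y]+t).round(4))
RL,RR,FL,FR,KEY=[(72.7,117.5),.056],[(72.7,-117.5),.056],[(-72.7,117.5),.056],[(-72.7,-117.5),.056],[(-97,-33),.063]
E
python3 -c "
from h import *
pose2([[(439,129),*RR],[(417,352),*FR],[(282,369),*KEY]])"
```

```text
yaw -7.49 [0.6459 0.0377] res [[1.6, 0.0], [-2.0, 0.1], [0.4, -0.1]]
bracket [-0.0969  0.0127] deg -3.32 rear [np.float64(-0.0151), np.float64(-0.029)]
FL [0.5833 0.1367]
FR [ 0.5599 -0.0418]
key [0.5455 0.0176]
```

jog_arm --series '[0,-0.005,-0.0008,-0.0015,0.2,-0.4,0.3,0,-0.005,-0.0008,-0.0015,0.2,-0.4,0.3,0,-0.005,-0.0008,-0.0015,0.2,-0.4,0.3,0,-0.005,-0.0008,-0.0015,0,-0.4,0]'

```text
t: 13.8
ee_pos: [0.5795, 0.1233, 0.1918]
ee_rot: [0.033, 0.999, 0.003, -0.005]
force: [-7.1, 3.1, -1.6]
opening: 0.0
```

jog_arm --series '[0,0.015,0,0,0,0,0,0,0.03,0,-0.005,0,0,0,0,0.015,0,-0.04,0,0,0,0,0,0,-0.05,0,0,0,0,0,0,0,0,0,0]'

```text
t: 14.3
ee_pos: [0.5171, 0.1272, 0.2878]
ee_rot: [0.033, 0.999, 0.002, -0.008]
force: [0.9, 0.6, -0.4]
opening: 0.0001
```

```bash
python3 look.py 6; python3 -c "
from h import *
to([.52,-.03,.28]);fix(175.8)"
```

```text
yaw 176.26 zax [-0.0235  0.0042 -0.9997] pos [0.5156 0.127  0.2831] F [ 0.06 -0.78 -0.62] t 14.4
shift mm [ -14.7 -156.4    2.3]
rotvec fix deg [ 0.15 -1.36  0.46]
```

View pics/top6z.png

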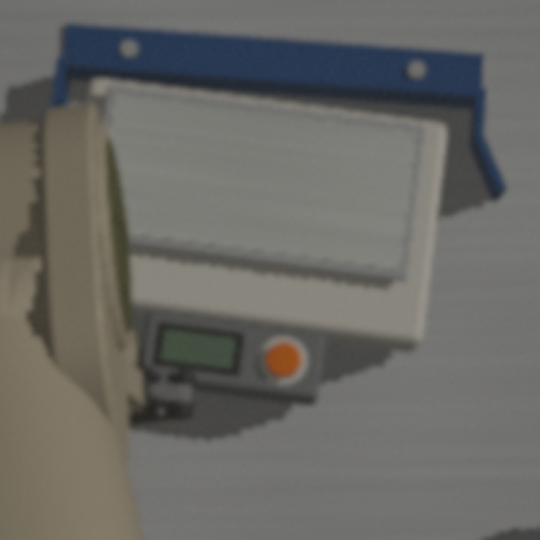

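```bash
python3 -c "
from h import *
pose2([[(92,79),*RL],[(446,126),*RR],[(420,346),*FR],[(283,360),*KEY]])"
```

```text
yaw -8.78 [0.6518 0.0344] res [[0.2, 0.6], [0.6, -0.1], [-1.6, -0.6], [0.8, 0.2]]
bracket [-0.0909  0.0098] deg -4.61 rear [np.float64(-0.0065), np.float64(-0.0258)]
FL [0.5914 0.1348]
FR [ 0.5639 -0.0431]
key [0.5509 0.0166]
```

jog_arm --series '[0,0.0,-0.044,-0.003,0,-0.7,0.2,0,0,-0.044,-0.003,0,-0.6,0.2,0,0,-0.044,0,0,0,0,0,0,-0.04,0,0,0,0,0,0,0,0,0,0,0]'

```text
t: 14.9
ee_pos: [0.5037, -0.0484, 0.2833]
ee_rot: [0.033, 0.999, 0.001, -0.002]
force: [0.2, 1.3, 0.1]
opening: 0.0003
```

```bash
python3 -c "
from h import *
to([.525,-.046,.2]);fix(175.8)"
```

```text
yaw 176.2 zax [-0.004  0.003 -1.   ] pos [ 0.5037 -0.0484  0.2833] F [0.18 1.29 0.11] t 14.9
shift mm [-21.5   3.6  83.2]
rotvec fix deg [ 0.15 -0.24  0.4 ]
```

jog_arm --series '[0,-0.005,0.001,0.03,0.1,-0.2,0.2,0,-0.005,0.001,0.03,0,0,0.2,0,-0.005,0,0.022,0,0,0,0,-0.003,0,0,0,0,0,0,0,0,0,0,0,0]'

```text
t: 15.4
ee_pos: [0.5212, -0.0476, 0.1949]
ee_rot: [0.039, 0.999, 0.002, -0.003]
force: [-0.3, -0.5, 1.1]
opening: 0.0002
```

```bash
python3 -c "
from h import *
to([.55,-.046,.2]);fix(175.8)"
```

```text
yaw 175.56 zax [-0.0056  0.0035 -1.    ] pos [ 0.5212 -0.0476  0.1949] F [-0.33 -0.5   1.07] t 15.4
shift mm [-28.6   3.8  -5.3]
rotvec fix deg [ 0.18 -0.34 -0.24]
```

jog_arm --series '[0,-0.009,0,-0.001,0,-0.3,0,0,-0.006,0,-0.001,0,0,0,0,-0.003,0,0,0,0,0,0,-0.002,0,0,0,0,0,0,-0.002,0,0,0,0,0]'

```text
t: 15.9
ee_pos: [0.5464, -0.0486, 0.2006]
ee_rot: [0.038, 0.999, 0.001, 0.002]
force: [-0.8, -0.0, 0.5]
opening: 0.0001
```

jog_arm --series '[0,-0.003,0,0,0,0,0,0,-0.003,0,0,0,-0.2,0,0,-0.003,0,0,0,-0.3,0]'

```text
t: 16.2
ee_pos: [0.553, -0.049, 0.2002]
ee_rot: [0.038, 0.999, 0.001, 0.003]
force: [-9.0, 0.0, 2.9]
opening: -0.0002
```

jog_arm --series '[0,-0.004,0,0,0,-0.4,0,0,-0.004,0,0,0,-0.4,0,0,-0.004,0,0,0,-0.4,0]'

```text
t: 16.5
ee_pos: [0.5575, -0.0491, 0.1973]
ee_rot: [0.039, 0.999, 0.001, 0.003]
force: [-8.1, -0.7, 3.5]
opening: -0.0001
```

```bash
python3 -c "
from h import *
to([.55,-.046,.2]);fix(175.8)"
```

```text
yaw 175.54 zax [ 5.9e-03  9.0e-04 -1.0e+00] pos [ 0.5575 -0.0491  0.1973] F [-8.07 -0.69  3.47] t 16.5
shift mm [ 7.7  2.5 -2.8]
rotvec fix deg [ 0.08  0.33 -0.26]
```

jog_arm --series '[0,-0.004,-0.0005,-0.0005,0,-0.2,0,0,-0.004,-0.0005,-0.0005,0,-0.2,0,0,-0.004,-0.0005,-0.0005,0,-0.2,0,0,-0.004,-0.0005,-0.0005,0,-0.2,0]'

```text
t: 16.9
ee_pos: [0.563, -0.0508, 0.1952]
ee_rot: [0.04, 0.999, 0.001, -0.005]
force: [-8.7, 0.3, 3.8]
opening: -0.0
```

jog_arm --series '[0,-0.004,-0.0005,-0.0005,0,-0.2,0,0,-0.004,-0.0005,-0.0005,0,-0.2,0,0,-0.004,-0.0005,-0.0005,0,-0.2,0]'

```text
t: 17.2
ee_pos: [0.5674, -0.0521, 0.1937]
ee_rot: [0.04, 0.999, 0.002, -0.01]
force: [-8.1, 0.1, 4.3]
opening: -0.0002
```

```bash
python3 look.py 7; python3 -c "
from h import *
to([.55,-.046,.2]);fix(175.8)"
```

```text
yaw 175.41 zax [-0.0194  0.0046 -0.9998] pos [ 0.5676 -0.0522  0.1936] F [-6.49 -0.28  2.78] t 17.3
shift mm [18.2  4.8 -6. ]
rotvec fix deg [ 0.18 -1.13 -0.39]
```

View pics/top7z.png

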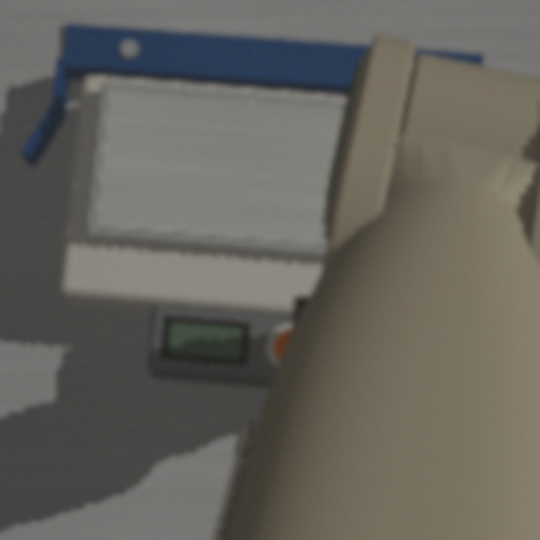

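```bash
python3 -c "
from h import *
pose2([[(82,75),*RL],[(63,294),*FL]])
f=lambda a,b:(230+a/3-1/3,150+b/3-1/3)
P=onz('top',[f(75,295),f(315,310)],.056); d=P[0]-P[1]; print('front edge deg',np.degrees(np.arctan2(-d[0],d[1])))"
```

```text
yaw -4.31 [0.6622 0.0351] res [[1.1, -0.1], [-1.1, 0.1]]
bracket [-0.0805  0.0112] deg -0.14 rear [np.float64(-0.0052), np.float64(-0.0058)]
FL [0.5942 0.1305]
FR [ 0.5807 -0.049 ]
key [0.563  0.0095]
front edge deg -4.422407521130061
```

jog_arm --series '[0,-0.004,0,-0.001,0,-0.3,0,0,-0.004,0,-0.001,0,-0.3,0,0,-0.004,0,-0.001,0,-0.3,0]'

```text
t: 17.6
ee_pos: [0.5719, -0.0527, 0.1935]
ee_rot: [0.041, 0.999, 0.001, -0.013]
force: [-8.7, -0.6, 4.6]
opening: -0.0
```

jog_arm --series '[0,-0.004,0,-0.001,0,-0.3,0,0,-0.004,0,-0.001,0,-0.3,0]'

```text
t: 17.8
ee_pos: [0.5748, -0.0531, 0.1935]
ee_rot: [0.041, 0.999, 0.001, -0.015]
force: [-8.5, -1.7, 4.0]
opening: -0.0001
```

jog_arm --series '[0,-0.003,0,-0.001,0,-0.5,0,0,-0.003,0,-0.001,0,-0.5,0]'

```text
t: 18.0
ee_pos: [0.5759, -0.0534, 0.1934]
ee_rot: [0.042, 0.999, 0.0, -0.013]
force: [-9.3, -1.4, 4.7]
opening: -0.0
```

jog_arm --series '[0,-0.003,0,-0.001,0,-0.5,0,0,-0.003,0,-0.001,0,-0.5,0]'

```text
t: 18.2
ee_pos: [0.5768, -0.0535, 0.1934]
ee_rot: [0.042, 0.999, -0.0, -0.012]
force: [-8.7, -1.0, 3.9]
opening: -0.0002
```

```bash
python3 look.py 8; python3 -c "
from h import *
to([.55,-.046,.2]);fix(175.8)"
```

```text
yaw 175.15 zax [-2.290e-02  7.000e-04 -9.997e-01] pos [ 0.5769 -0.0536  0.1934] F [-8.24 -0.77  3.17] t 18.3
shift mm [27.6  5.3 -6. ]
rotvec fix deg [-0.07 -1.31 -0.65]
```

View pics/top8z.png

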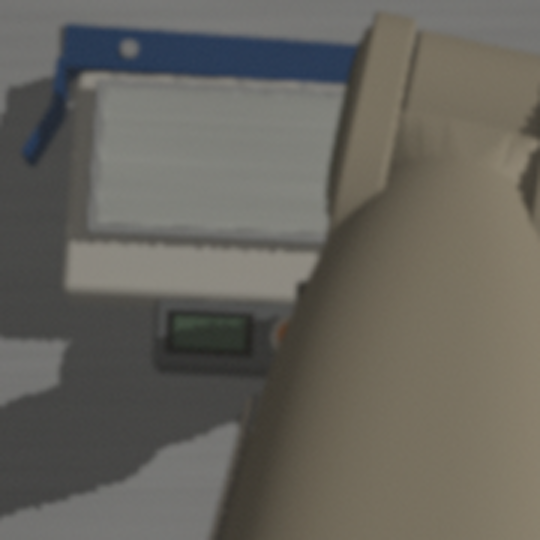

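View pics/side8z.png

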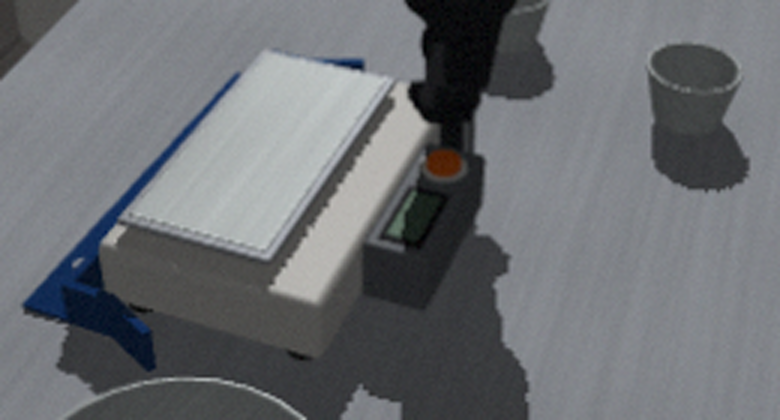

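jog_arm --series '[0,-0.004,0,-0.001,0,-0.6,0,0,-0.004,0,-0.001,0,-0.6,0,0,-0.004,0,-0.001,0,-0.6,0]'

```text
t: 18.6
ee_pos: [0.5792, -0.0537, 0.1927]
ee_rot: [0.043, 0.999, -0.001, -0.009]
force: [-14.7, 0.3, 6.4]
opening: 0.0002
```

```bash
python3 -c "
from h import *
to([.55,-.046,.2]);fix(175.8)
pose2([[(79,73),*RL],[(66,292),*FL]])
f=lambda a,b:(230+a/3-1/3,150+b/3-1/3)
P=onz('top',[f(78,292),f(295,301)],.056); d=P[0]-P[1]; print('front edge deg',np.degrees(np.arctan2(-d[0],d[1])))"
```

```text
yaw 175.08 zax [-1.850e-02 -6.000e-04 -9.998e-01] pos [ 0.5792 -0.0537  0.1927] F [-14.72   0.29   6.42] t 18.6
shift mm [29.9  5.2 -6.8]
rotvec fix deg [-0.12 -1.05 -0.72]
yaw -2.78 [0.6667 0.0349] res [[1.0, -0.0], [-1.0, 0.0]]
bracket [-0.076   0.0114] deg 1.39 rear [np.float64(-0.004), np.float64(0.0018)]
FL [0.5961 0.1285]
FR [ 0.5874 -0.0513]
key [0.5682 0.0067]
front edge deg -3.205064465168475
```

Force rose to 14.7 N, so the right rear is against the bar. Next, the left corner.

jog_arm --series '[0,0.015,0,0,0,0,0,0,0.03,0,-0.005,0,0,0,0,0.015,0,-0.04,0,0,0,0,0,0,-0.05,0,0,0,0,0,0,0,0,0,0]'

```text
t: 19.1
ee_pos: [0.5167, -0.048, 0.2882]
ee_rot: [0.043, 0.999, 0.0, -0.014]
force: [1.0, 0.2, -0.3]
opening: 0.0
```

jog_arm --series '[0,0.0,0.044,-0.003,0,-0.7,-0.4,0,0,0.044,-0.003,0,-0.6,-0.4,0,0,0.044,0,0,0,0,0,0,0.044,0,0,0,0,0,0,0.008,0,0,0,0]'

```text
t: 19.6
ee_pos: [0.5344, 0.1382, 0.2957]
ee_rot: [0.04, 0.999, -0.0, 0.002]
force: [0.4, -1.1, -0.1]
opening: 0.0004
```

```bash
python3 -c "
from h import *
to([.55,.132,.2]);fix(175.8)"
```

```text
yaw 175.36 zax [ 4.6e-03 -2.0e-04 -1.0e+00] pos [0.5344 0.1382 0.2957] F [ 0.37 -1.07 -0.14] t 19.6
shift mm [-15.6  -4.9  95.7]
rotvec fix deg [ 0.01  0.26 -0.44]
```

jog_arm --series '[0,-0.004,-0.002,0.034,0,0.2,-0.4,0,-0.004,-0.002,0.034,0,0,0,0,-0.002,0,0.026,0,0,0,0,0,0,0,0,0,0]'

```text
t: 20.0
ee_pos: [0.5458, 0.1356, 0.199]
ee_rot: [0.034, 0.999, 0.0, 0.003]
force: [-1.6, -0.2, 0.0]
opening: 0.0
```

```bash
python3 look.py 9; python3 -c "
from h import *
to([.58,.132,.2]);fix(175.8)"
```

```text
yaw 176.07 zax [ 1.020e-02  5.000e-04 -9.999e-01] pos [0.5471 0.1357 0.2024] F [ 0.9  -0.32 -0.24] t 20.1
shift mm [-33.   -1.5   2.7]
rotvec fix deg [0.07 0.58 0.27]
```

View pics/top9z.png

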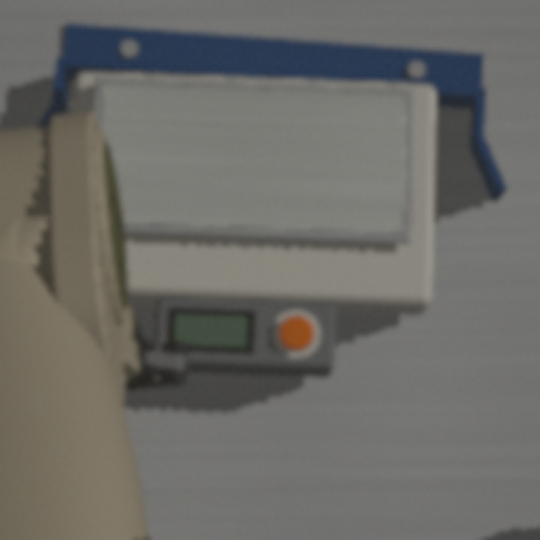

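jog_arm --series '[0,-0.01,0,0.002,0,0,0,0,-0.008,0,0.001,0,0,0,0,-0.004,0,0,0,0,0,0,-0.003,0,0,0,0,0]'

```text
t: 20.5
ee_pos: [0.5766, 0.1332, 0.2048]
ee_rot: [0.035, 0.999, 0.001, 0.009]
force: [0.1, 0.3, 0.0]
opening: 0.0002
```

jog_arm --series '[0,-0.002,0,0,0,0,0,0,-0.002,0,0,0,0,0,0,-0.003,0,0,0,-0.2,0]'

```text
t: 20.8
ee_pos: [0.5833, 0.1328, 0.2056]
ee_rot: [0.035, 0.999, 0.001, 0.01]
force: [-8.5, 1.7, 3.6]
opening: 0.0003
```

jog_arm --series '[0,-0.003,0,0,0,-0.2,0,0,-0.003,0,0,0,-0.3,0,0,-0.003,0,0,0,-0.3,0]'

```text
t: 21.1
ee_pos: [0.5847, 0.1329, 0.2031]
ee_rot: [0.034, 0.999, 0.001, 0.007]
force: [-7.3, 0.5, 3.4]
opening: -0.0003
```

```bash
python3 -c "
from h import *
to([.58,.132,.2]);fix(175.8)
pose2([[(78,73),*RL],[(437,83),*RR],[(432,307),*FR],[(297,332),*KEY]])"
```

```text
yaw 176.14 zax [ 0.0134  0.0015 -0.9999] pos [0.5847 0.1329 0.2031] F [-7.28  0.53  3.35] t 21.1
shift mm [ 4.7 -1.3  3.1]
rotvec fix deg [0.14 0.76 0.34]
yaw -3.06 [0.6673 0.0345] res [[-0.2, 1.4], [2.2, -1.4], [-2.8, -0.8], [0.8, 0.8]]
bracket [-0.0754  0.0111] deg 1.11 rear [np.float64(-0.0027), np.float64(0.002)]
FL [0.5973 0.1284]
FR [ 0.5876 -0.0513]
key [0.5687 0.0067]
```

jog_arm --series '[0,-0.003,0,-0.0005,0,-0.3,0,0,-0.003,0,-0.0005,0,-0.3,0,0,-0.003,0,-0.0005,0,-0.3,0]'

```text
t: 21.4
ee_pos: [0.5857, 0.1331, 0.2018]
ee_rot: [0.032, 0.999, 0.001, 0.004]
force: [-6.7, 0.8, 2.7]
opening: 0.0001
```

jog_arm --series '[0,-0.003,0,-0.0005,0,-0.4,0,0,-0.003,0,-0.0005,0,-0.4,0,0,-0.003,0,-0.0005,0,-0.4,0]'

```text
t: 21.7
ee_pos: [0.586, 0.1334, 0.2002]
ee_rot: [0.031, 1.0, 0.0, 0.003]
force: [-8.7, 0.3, 4.7]
opening: 0.0
```

jog_arm --series '[0,-0.0035,0,-0.0005,0,-0.4,0,0,-0.0035,0,-0.0005,0,-0.4,0]'

```text
t: 21.9
ee_pos: [0.5872, 0.1336, 0.1992]
ee_rot: [0.03, 1.0, -0.0, 0.002]
force: [-7.4, 0.6, 3.5]
opening: -0.0
```

```bash
python3 -c "
from h import *
to([.58,.132,.2]);fix(175.8)"
```

```text
yaw 176.52 zax [ 4.5e-03 -3.0e-04 -1.0e+00] pos [0.5872 0.1336 0.1992] F [-7.42  0.62  3.49] t 21.9
shift mm [ 7.1 -2.1 -0.8]
rotvec fix deg [0.   0.26 0.72]
```

jog_arm --series '[0,-0.004,0,-0.001,0,-0.4,0.2,0,-0.004,0,-0.001,0,-0.5,0.2]'

```text
t: 22.1
ee_pos: [0.5893, 0.134, 0.1991]
ee_rot: [0.033, 0.999, 0.0, 0.002]
force: [-8.1, 0.6, 3.2]
opening: 0.0001
```

jog_arm --series '[0,-0.004,0,-0.001,0,-0.5,0.2,0,-0.004,0,-0.001,0,-0.5,0.2]'

```text
t: 22.3
ee_pos: [0.5914, 0.1345, 0.199]
ee_rot: [0.036, 0.999, 0.0, 0.003]
force: [-8.7, 2.3, 3.9]
opening: -0.0002
```

```bash
python3 look.py 10; python3 -c "
from h import *
to([.58,.132,.2]);fix(175.8)"
```

```text
yaw 175.93 zax [ 7.e-03  5.e-04 -1.e+00] pos [0.5916 0.1345 0.199 ] F [-7.17  1.77  2.3 ] t 22.4
shift mm [11.4 -3.3 -1.1]
rotvec fix deg [0.06 0.4  0.13]
```

View pics/top10z.png

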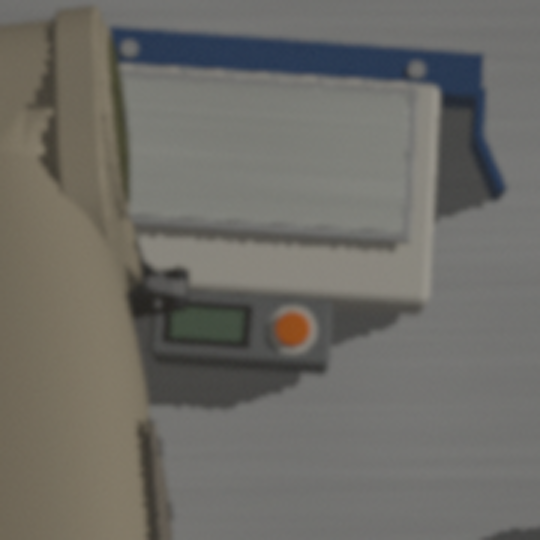

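View pics/side10z.png

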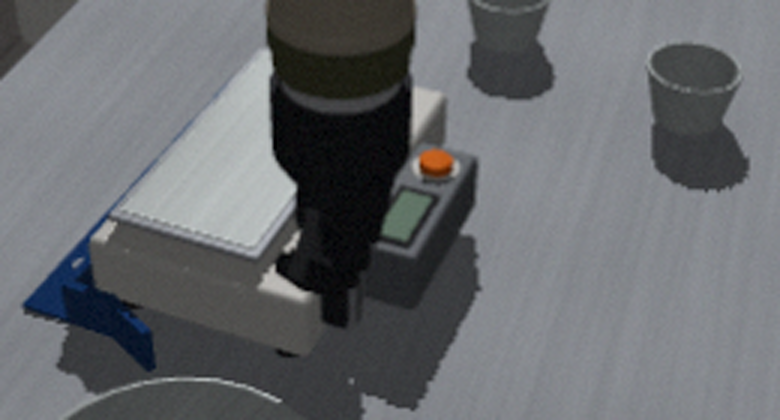

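jog_arm --series '[0,-0.004,0,-0.001,0,-0.5,0,0,-0.004,0,-0.001,0,-0.5,0]'

```text
t: 22.6
ee_pos: [0.593, 0.1348, 0.1987]
ee_rot: [0.035, 0.999, 0.0, 0.004]
force: [-12.1, 1.4, 4.8]
opening: -0.0002
```

jog_arm --series '[0,-0.004,0,-0.001,0,-0.5,0,0,-0.004,0,-0.001,0,-0.5,0]'

```text
t: 22.8
ee_pos: [0.5934, 0.1348, 0.198]
ee_rot: [0.034, 0.999, -0.001, 0.002]
force: [-11.2, -0.2, 4.9]
opening: -0.0003
```

jog_arm --series '[0,-0.005,0,-0.0015,0,-0.5,0,0,-0.005,0,-0.0015,0,-0.5,0]'

```text
t: 23.0
ee_pos: [0.5944, 0.1349, 0.198]
ee_rot: [0.033, 0.999, -0.001, -0.001]
force: [-13.7, 0.7, 6.6]
opening: 0.0002
```

jog_arm --series '[0,-0.0055,0,-0.0015,0,-0.5,0,0,-0.0055,0,-0.0015,0,-0.4,0]'

```text
t: 23.2
ee_pos: [0.5959, 0.135, 0.1979]
ee_rot: [0.032, 0.999, -0.002, -0.006]
force: [-12.6, 0.9, 8.1]
opening: 0.0002
```

```bash
python3 -c "
from h import *
to([.58,.132,.2]);fix(175.8)"
```

```text
yaw 176.37 zax [-0.0117 -0.003  -0.9999] pos [0.5959 0.135  0.1979] F [-12.63   0.93   8.09] t 23.2
shift mm [15.7 -4.  -1.9]
rotvec fix deg [-0.22 -0.66  0.57]
```

jog_arm --series '[0,0.015,0,0,0,0,0,0,0.03,0,-0.005,0,0,0,0,0.015,0,-0.04,0,0,0,0,0,0,-0.05,0,0,0,0,0,0,0,0,0,0]'

```text
t: 23.7
ee_pos: [0.5318, 0.1394, 0.2929]
ee_rot: [0.031, 0.999, -0.002, -0.011]
force: [1.3, 1.0, -0.3]
opening: 0.0003
```

jog_arm --series '[0,0.0,-0.044,-0.003,0,-0.4,0.2,0,0,-0.044,-0.003,0,-0.4,0.2,0,0,-0.044,0,0,0,0,0,0,-0.046,0,0,0,0,0,0,0.0,0,0,0,0]'

```text
t: 24.2
ee_pos: [0.5216, -0.0418, 0.3024]
ee_rot: [0.031, 1.0, -0.003, 0.001]
force: [-0.3, 0.5, 0.2]
opening: 0.0003
```

```bash
python3 look.py 11; python3 -c "
from h import *
to([.545,-.05,.2]);fix(175.8)"
```

```text
yaw 176.63 zax [-1.0e-04 -4.4e-03 -1.0e+00] pos [ 0.5215 -0.0385  0.3022] F [0.04 0.32 0.41] t 24.3
shift mm [-24.1  -9.7 102.2]
rotvec fix deg [-0.25  0.01  0.83]
```

View pics/top11z.png

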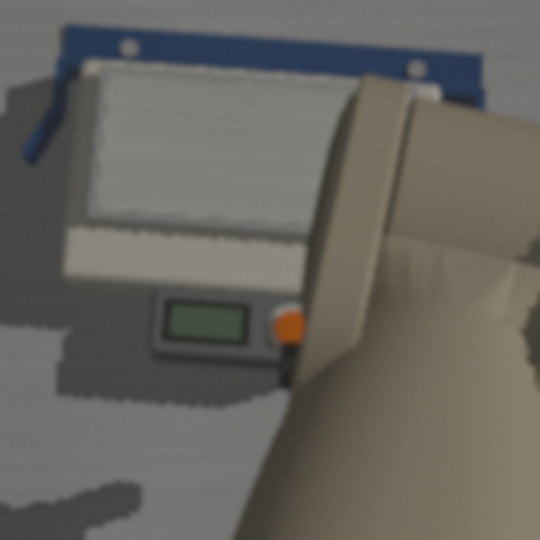

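View pics/side11z.png

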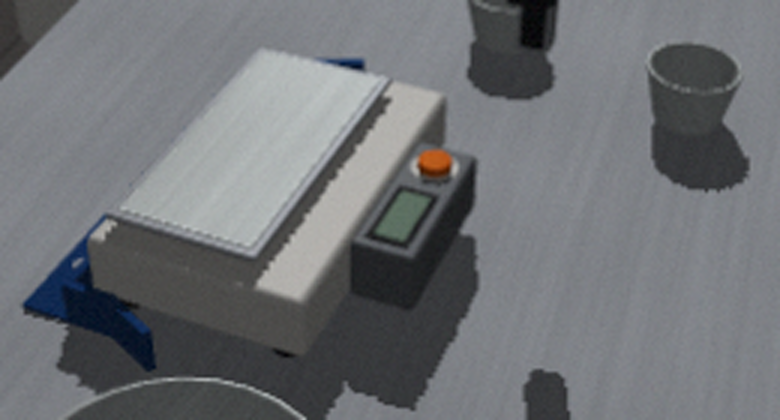

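```bash
python3 -c "
from h import *
pose2([[(84,60),*RL],[(441,85),*RR],[(64,276),*FL],[(291,327),*KEY]])
f=lambda a,b:(230+a/3-1/3,150+b/3-1/3)
for e in ([(100,61),(320,75)],[(75,277),(295,292)]):
  P=onz('top',[f(*p) for p in e],.056); d=P[0]-P[1]; print('edge deg',np.degrees(np.arctan2(-d[0],d[1])))"
```

```text
yaw -5.08 [0.6721 0.0343] res [[0.1, 0.6], [0.4, -1.4], [-0.8, -0.5], [0.3, 1.3]]
bracket [-0.0706  0.0112] deg -0.91 rear [np.float64(0.0063), np.float64(0.0025)]
FL [0.6053 0.1306]
FR [ 0.5894 -0.0487]
key [0.5725 0.01  ]
edge deg -4.626346078349458
edge deg -4.760481299436973
```

jog_arm --series '[0,-0.008,-0.004,0.034,0,0,0.4,0,-0.006,-0.004,0.034,0,0,0.4,0,-0.006,-0.002,0.028,0,0,0,0,0,0,0,0,0,0]'

```text
t: 24.7
ee_pos: [0.5427, -0.0456, 0.2048]
ee_rot: [0.034, 0.999, -0.002, 0.002]
force: [-1.8, -0.3, 0.4]
opening: 0.0001
```

```bash
python3 -c "
from h import *
to([.575,-.05,.198]);fix(175.8)"
```

```text
yaw 176.15 zax [ 0.0044 -0.0036 -1.    ] pos [ 0.5427 -0.0456  0.2048] F [-1.84 -0.3   0.36] t 24.7
shift mm [-32.5  -2.2   7. ]
rotvec fix deg [-0.19  0.26  0.35]
```

jog_arm --series '[0,-0.01,-0.002,0.005,0,0,0.2,0,-0.008,0,0.002,0,0,0,0,-0.005,0,0,0,0,0,0,-0.003,0,0,0,0,0,0,-0.002,0,0,0,0,0]'

```text
t: 25.2
ee_pos: [0.5745, -0.0465, 0.2016]
ee_rot: [0.033, 0.999, -0.002, 0.004]
force: [0.4, -0.6, -0.3]
opening: 0.0002
```

jog_arm --series '[0,-0.002,0,0,0,0,0,0,-0.003,0,0,0,-0.2,0,0,-0.003,0,0,0,-0.3,0]'

```text
t: 25.5
ee_pos: [0.5774, -0.0465, 0.2011]
ee_rot: [0.033, 0.999, -0.002, 0.002]
force: [-9.1, 0.4, 3.3]
opening: 0.0
```

jog_arm --series '[0,-0.004,0,-0.0005,0,-0.4,0,0,-0.004,0,-0.0005,0,-0.4,0]'

```text
t: 25.7
ee_pos: [0.5783, -0.0465, 0.2002]
ee_rot: [0.034, 0.999, -0.002, -0.001]
force: [-10.3, -0.5, 5.5]
opening: 0.0002
```

```bash
python3 -c "
from h import *
to([.575,-.05,.198]);fix(175.8)"
```

```text
yaw 176.11 zax [-0.0022 -0.0043 -1.    ] pos [ 0.5783 -0.0465  0.2002] F [-10.29  -0.5    5.48] t 25.7
shift mm [ 3.  -3.7  2.2]
rotvec fix deg [-0.25 -0.11  0.31]
```

jog_arm --series '[0,-0.005,0,-0.0015,0,-0.4,0,0,-0.005,0,-0.0015,0,-0.4,0]'

```text
t: 25.9
ee_pos: [0.5797, -0.0464, 0.2002]
ee_rot: [0.035, 0.999, -0.002, -0.006]
force: [-13.5, -0.6, 5.1]
opening: 0.0003
```

jog_arm --series '[0,-0.005,0,-0.002,0,-0.6,0,0,-0.005,0,-0.002,0,-0.6,0]'

```text
t: 26.1
ee_pos: [0.5805, -0.0464, 0.2003]
ee_rot: [0.035, 0.999, -0.002, -0.008]
force: [-12.6, -0.6, 1.2]
opening: -0.0005
```

```bash
python3 -c "
from h import *
to([.575,-.05,.198]);fix(175.8)"
```

```text
yaw 175.93 zax [-0.0164 -0.0043 -0.9999] pos [ 0.5805 -0.0464  0.2003] F [-12.6   -0.58   1.23] t 26.1
shift mm [ 5.2 -3.9  2.4]
rotvec fix deg [-0.31 -0.92  0.13]
```

jog_arm --series '[0,-0.006,0,-0.001,0,-0.7,0,0,-0.006,0,-0.001,0,-0.7,0]'

```text
t: 26.3
ee_pos: [0.5814, -0.0462, 0.1986]
ee_rot: [0.036, 0.999, -0.002, -0.011]
force: [-17.4, -0.5, 7.8]
opening: -0.0004
```

jog_arm --series '[0,-0.006,0,-0.001,0,-0.9,0,0,-0.006,0,-0.001,0,-0.9,0]'

```text
t: 26.5
ee_pos: [0.5815, -0.0458, 0.1969]
ee_rot: [0.037, 0.999, -0.002, -0.011]
force: [-18.8, 0.1, 8.0]
opening: 0.0001
```

```bash
python3 -c "
from h import *
to([.575,-.05,.198]);fix(175.8)"
```

```text
yaw 175.77 zax [-0.0229 -0.0041 -0.9997] pos [ 0.5815 -0.0458  0.1969] F [-18.8    0.12   7.98] t 26.5
shift mm [ 6.2 -4.7 -0.9]
rotvec fix deg [-0.33 -1.29 -0.02]
```

jog_arm --series '[0,0.015,0,0,0,0,0,0,0.03,0,-0.005,0,0,0,0,0.015,0,-0.04,0,0,0,0,0,0,-0.05,0,0,0,0,0,0,0,0,0,0]'

```text
t: 27.0
ee_pos: [0.5181, -0.0408, 0.2939]
ee_rot: [0.038, 0.999, -0.002, -0.016]
force: [1.2, -0.6, 0.0]
opening: -0.0002
```

jog_arm --series '[0,0.045,0,0,0,-0.7,0,0,0.045,0,0,0,-0.6,0,0,0.045,0,0,0,0,0,0,0.03,0,0,0,0,0,0,0,0,0,0,0,0]'

```text
t: 27.5
ee_pos: [0.3499, -0.0283, 0.2951]
ee_rot: [0.038, 0.999, -0.002, -0.003]
force: [1.1, 0.0, -1.1]
opening: -0.0001
```

```bash
python3 look.py 12; python3 -c "
from h import *
to([.575,-.05,.198]);fix(175.8)"
```

```text
yaw 175.64 zax [-0.0012 -0.0057 -1.    ] pos [ 0.3534 -0.0292  0.2959] F [ 0.33  0.19 -0.63] t 27.6
shift mm [-222.7   -3.3   97.8]
rotvec fix deg [-0.33 -0.04 -0.16]
```

View pics/top12z.png

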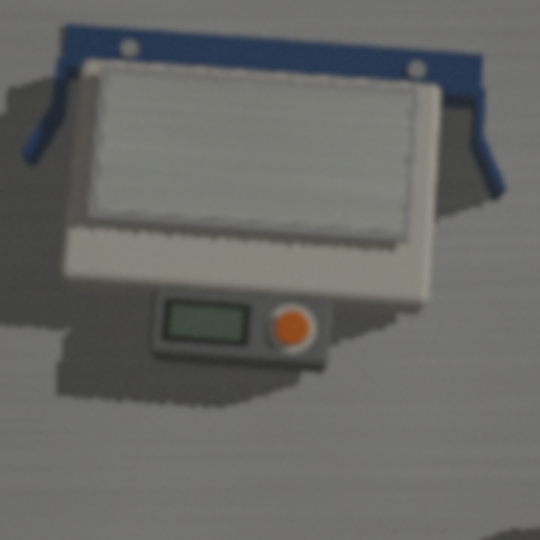

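View pics/side12z.png

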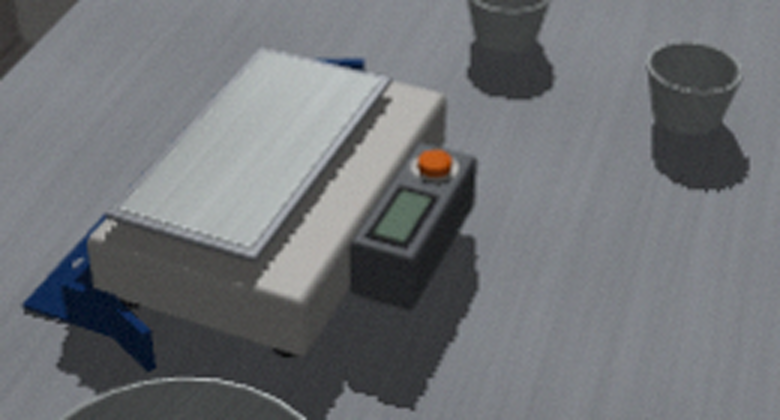

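```bash
python3 -c "
from h import *
f=lambda a,b:(230+a/3-1/3,150+b/3-1/3)
for e,z in ([(129,48),(417,69)],.032),([(64,25),(481,54)],.032),([(75,76),(478,99)],.032),([(100,61),(420,84)],.056),([(75,277),(415,302)],.056):
  P=onz('top',[f(*p) for p in e],z); d=P[0]-P[1]; print('edge deg',np.degrees(np.arctan2(-d[0],d[1])).round(2),P[:,:2].round(4).tolist())
pose2([[(84,60),*RL],[(441,85),*RR],[(64,276),*FL],[(428,302),*FR],[(291,327),*KEY]])
"
```

```text
edge deg -5.13 [[0.7709, 0.1175], [0.7534, -0.0774]]
edge deg -4.94 [[0.788, 0.1619], [0.7636, -0.1213]]
edge deg -4.17 [[0.7516, 0.154], [0.7318, -0.1179]]
edge deg -5.07 [[0.7541, 0.1348], [0.7353, -0.0768]]
edge deg -5.08 [[0.6085, 0.1501], [0.5891, -0.0689]]
yaw -5.06 [0.672  0.0341] res [[0.2, 0.8], [0.4, -1.3], [-0.7, -0.3], [-0.3, -0.8], [0.3, 1.6]]
bracket [-0.0707  0.011 ] deg -0.89 rear [np.float64(0.0062), np.float64(0.0024)]
FL [0.6052 0.1303]
FR [ 0.5894 -0.049 ]
key [0.5725 0.0098]
```

```bash
python3 -c "
from h import *
to([.5727,.0105,.26])"
```

```text
yaw 175.64 zax [-0.0012 -0.0057 -1.    ] pos [ 0.3534 -0.0292  0.2959] F [ 0.33  0.19 -0.63] t 27.6
shift mm [-215.7   56.5   35.4]
```

jog_arm --series '[0,-0.045,0.012,0,-0.3,0,0,0,-0.045,0.012,0,0,0,0,0,-0.045,0.012,0,0,0,0,0,-0.045,0.012,0,0,0,0,0,0,0,0,0,0,0]'

```text
t: 28.1
ee_pos: [0.5492, 0.0056, 0.2942]
ee_rot: [0.04, 0.999, -0.001, 0.004]
force: [-1.0, 0.5, 0.3]
opening: -0.0001
```

```bash
python3 -c "
from h import *
to([.5727,.0105,.26]);fix(175.2)"
```

```text
yaw 175.47 zax [ 0.0077 -0.0018 -1.    ] pos [0.5492 0.0056 0.2942] F [-0.97  0.52  0.34] t 28.1
shift mm [-22.7   6.8  34.4]
rotvec fix deg [-0.07  0.45  0.27]
```

jog_arm --series '[0,-0.012,0.003,0.012,0,0.4,0,0,-0.008,0.003,0.012,0,0,0,0,0,0,0,0,0,0,0,0,0,0,0,0,0]'

```text
t: 28.5
ee_pos: [0.5747, 0.0104, 0.2664]
ee_rot: [0.039, 0.999, -0.001, -0.0]
force: [0.0, 0.5, 1.4]
opening: 0.0001
```

```bash
python3 -c "
from h import *
to([.5727,.0105,.24]);fix(175.2)"
```

```text
yaw 175.56 zax [-1.0e-04 -1.3e-03 -1.0e+00] pos [0.5747 0.0104 0.2664] F [0.05 0.53 1.41] t 28.5
shift mm [ 2.  -0.  26.4]
rotvec fix deg [-0.07  0.    0.36]
```

jog_arm --series '[0,0.001,0,0.012,0,0,0,0,0.001,0,0.008,0,0,0,0,0,0,0,0,0,0,0,0,0,0,0,0,0]'

```text
t: 28.9
ee_pos: [0.5706, 0.0101, 0.2457]
ee_rot: [0.039, 0.999, -0.001, -0.0]
force: [0.3, 0.0, 0.2]
opening: -0.0
```

```bash
python3 look.py 13; python3 -c "
from h import *
to([.5727,.0105,.24]);fix(175.2)"
```

```text
yaw 175.51 zax [ 3.0e-04 -1.5e-03 -1.0e+00] pos [0.5709 0.0101 0.246 ] F [0.42 0.2  0.41] t 29.0
shift mm [-1.8  0.5  6. ]
rotvec fix deg [-0.08  0.03  0.31]
```

View pics/side13z.png

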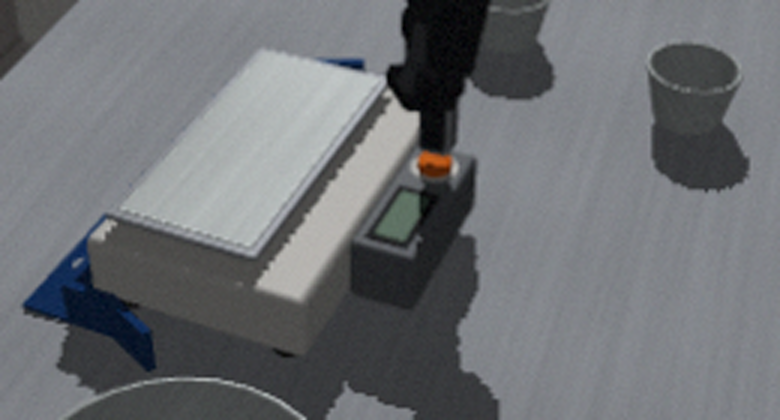

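View pics/top13z.png

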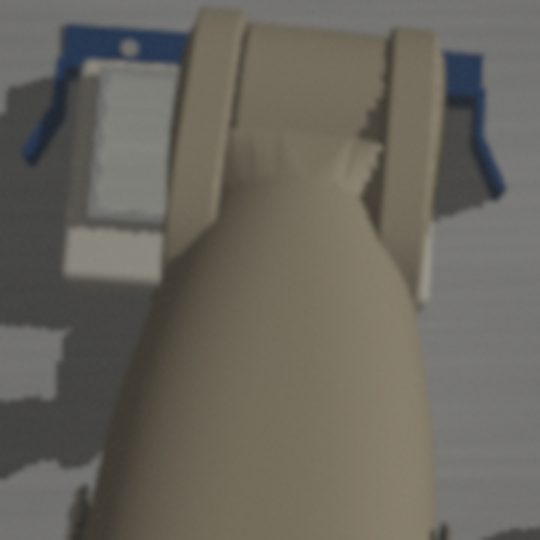

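jog_arm --series '[0,-0.001,0,0.004,0,0,0,0,0,0,0.003,0,0,0,0,0,0,0.001,0,0,0]'

```text
t: 29.3
ee_pos: [0.5724, 0.0099, 0.2386]
ee_rot: [0.039, 0.999, -0.001, 0.001]
force: [-0.1, -0.5, -0.8]
opening: -0.0001
```

jog_arm --series '[0,0,0,0.0015,0,0,0]'

```text
t: 29.4
ee_pos: [0.5725, 0.0099, 0.237]
ee_rot: [0.039, 0.999, -0.001, 0.001]
force: [0.4, 0.8, -0.0]
opening: -0.0003
```

jog_arm --series '[0,0,0,0.0015,0,0,0]'

```text
t: 29.5
ee_pos: [0.5725, 0.0099, 0.2355]
ee_rot: [0.039, 0.999, -0.001, 0.001]
force: [-1.3, 0.6, 2.2]
opening: 0.0003
```

jog_arm --series '[0,0,0,0.0015,0,0,0,0,0,0,0.0015,0,0,0]'

```text
t: 29.7
ee_pos: [0.5725, 0.01, 0.2328]
ee_rot: [0.039, 0.999, -0.001, 0.002]
force: [-1.5, 0.3, 4.2]
opening: -0.0004
```

jog_arm --series '[0,0,0,0.0015,0,0,0]'

```text
t: 29.8
ee_pos: [0.5725, 0.01, 0.2322]
ee_rot: [0.039, 0.999, -0.001, 0.002]
force: [-5.1, 0.2, 16.3]
opening: 0.0003
```

jog_arm --series '[0,0,0,-0.0003,0,0,0]'

```text
t: 29.9
ee_pos: [0.5723, 0.01, 0.2331]
ee_rot: [0.039, 0.999, -0.001, 0.002]
force: [-3.2, -0.7, 5.0]
opening: 0.0001
```

jog_arm --series '[0,0,0,0.0002,0,0,0]'

```text
t: 30.0
ee_pos: [0.5723, 0.01, 0.2334]
ee_rot: [0.039, 0.999, -0.001, 0.002]
force: [-2.0, 0.1, 3.4]
opening: -0.0004
```

jog_arm --series '[0,0,0,0.0002,0,0,0]'

```text
t: 30.1
ee_pos: [0.5722, 0.01, 0.2334]
ee_rot: [0.039, 0.999, -0.001, 0.002]
force: [-1.4, -0.2, 4.6]
opening: -0.0003
```

jog_arm --series '[0,0,0,0.001,0,0,0]'

```text
t: 30.2
ee_pos: [0.5722, 0.01, 0.2325]
ee_rot: [0.039, 0.999, -0.001, 0.002]
force: [-2.6, 0.2, 4.5]
opening: -0.0002
```

jog_arm --series '[0,0,0,0.0007,0,0,0]'

```text
t: 30.3
ee_pos: [0.5722, 0.01, 0.2323]
ee_rot: [0.039, 0.999, -0.001, 0.002]
force: [-3.9, 0.4, 11.0]
opening: 0.0001
```

jog_arm --series '[0,0,0,0.0006,0,0,0]'

```text
t: 30.4
ee_pos: [0.5721, 0.0101, 0.2323]
ee_rot: [0.039, 0.999, -0.001, 0.003]
force: [-3.3, 0.9, 10.3]
opening: 0.0001
```

jog_arm --series '[0,0,0,0.0006,0,0,0]'

```text
t: 30.5
ee_pos: [0.5721, 0.0101, 0.2324]
ee_rot: [0.039, 0.999, -0.001, 0.003]
force: [-4.2, 0.4, 9.7]
opening: -0.0001
```

The key stayed at its stop for 0.3 s. Now releasing it and retreating.

jog_arm --series '[0,0,0,-0.004,0,0,0,0,0,0,-0.01,0,0,0,0,0,0,-0.04,0,0,0,0,0,0,-0.04,0,0,0]'

```text
t: 30.9
ee_pos: [0.5697, 0.0105, 0.3225]
ee_rot: [0.039, 0.999, -0.001, -0.003]
force: [0.8, -1.0, 0.3]
opening: 0.0
```

jog_arm --series '[0,0.045,0,0,0,0,0,0,0.045,0,0,0,0,0,0,0.045,0,0,0,0,0,0,0.045,0,0,0,0,0,0,0,0,0,0,0,0]'

```text
t: 31.4
ee_pos: [0.3895, 0.0244, 0.3287]
ee_rot: [0.039, 0.999, -0.001, 0.005]
force: [1.0, -0.9, -0.4]
opening: -0.0005
```

```bash
python3 look.py 14; python3 -c "
from h import *
to([.5727,.0105,.24])"
```

```text
yaw 175.48 zax [ 0.018  -0.0039 -0.9998] pos [0.3947 0.0235 0.3303] F [ 0.45 -0.05  0.34] t 31.5
shift mm [-176.8    1.3   93.5]
```

View pics/side14z.png

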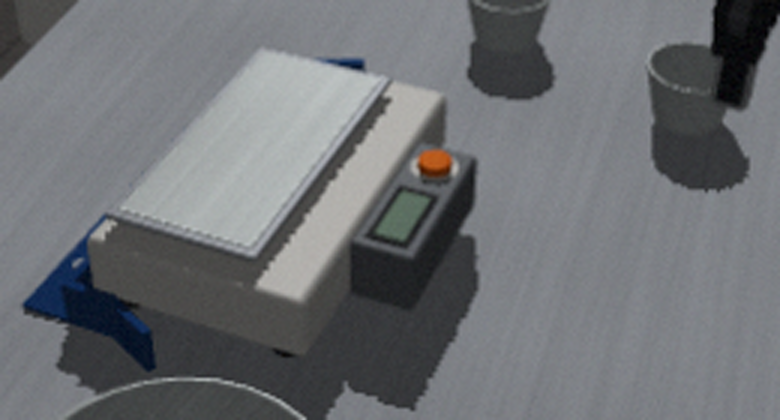

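View pics/top14z.png

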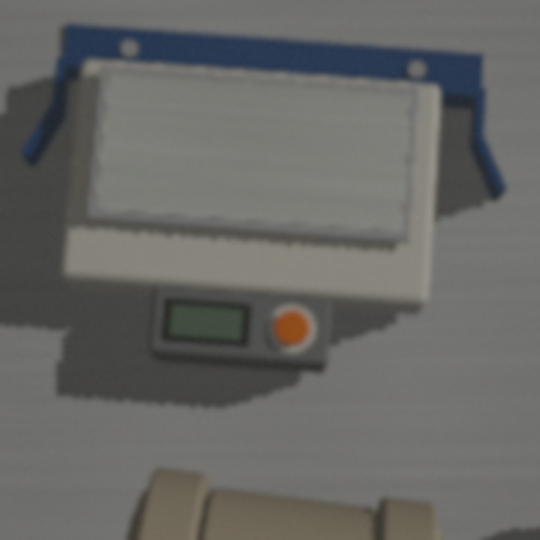

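```bash
python3 -c "
from workcell import ctrl
print(ctrl.hand_in())"
```

```text
the job is handed in; nothing more can be done
None
```

I walked the scale home by pushing its right, left, right, left and right front corners in turn, then pressed the zero key, let it go and handed in at t ≈ 31.5 s. The job looks done, except that one push may have reached the 20 N limit.

- **Home:** both ends stopped firmly against the back bar, at about 14 N on the left and 17–19 N on the right. The final top view puts the rear edge at −5.07° and the bar at about −5.0°, so they are parallel to about 0.1°. The scale sits about 6 mm left of the middle. I never measured the gap to the bar directly. My first estimate of the bar's angle (−4.2°) came from its shadowed edge and disagreed. The screws and the rear edge gave −4.9° to −5.1°, and I used those.
- **Zero key:** it was at its stop for about 0.3 s, and it looks up again in the last picture. The wrist force touched 16 N for a moment when the key bottomed. If presses on the key count as presses on the console, that passed its 5 N limit.
- **Possible limit breach:** in the last push on the right corner the wrist read 18.8 N ahead and 8.0 N vertically, about 20.4 N combined. That reading carries roughly 1 N of noise and arm motion, so I can't rule out that the 20 N limit was touched. I backed off at once.
- **Bowl, moulds and swings:** I saw no contact with the bowl or moulds, and they looked unmoved in the pictures. The largest swing I measured was about 8° out of line.

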